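# Set out the stamping station on the counter board

### The arm

A 6-joint arm with a two-finger parallel gripper is mounted at the origin on a cart in front of the work surface, level with it; the furniture and walls round the work are solid. World frame = base frame: x ahead of the robot, y to its left, z up, the work surface at z = 0. Lengths are in mm, angles in rad, forces in N, time in s.
With the tool pointing down it reaches from about 400 to 925 mm from the base axis. Payload 12.5 kg.
Tool frame: the origin (TCP) lies midway between the tips of the shut fingers; the grasp point (between the pads) lies 19 mm behind it; z points along the fingers, y is the direction in which the jaws open and shut (so a half turn about z gives the same grasp; the last joint's range is limited). The gripper opens to 95 mm and grips with 3 to 60 N. Pads are 20 mm wide; open, the fingers measure 119 mm over their backs; the gripper's body (75 mm by 180 mm) begins 59 mm behind the grasp point.
Start: joints at [-1.278, 0.491, 1.559, -0, 1.092, -0.106], TCP at [242.719, -575.964, 214.661] pointing down, gripper open.
Joint ranges: [-3.1, 3.1], [-0.84, 2.19], [0.05, 2.79], [-1.13, 4.28], [0.06, 2.93], [-2.69, 2.69]. Speed limits (rad/s): [2.22, 2.22, 2.79, 3.14, 3.14, 3.14].

### API

Orientations are given as [roll, pitch, yaw] about the fixed x, y, z axes, in that order (R = Rz(yaw) Ry(pitch) Rx(roll)).
In Python, from cell import env, eyes, job_done, boxes_of, regions_of gives the robot as it stands.
- The arm moves only by the tool send_rows, never from a script. Its argument "plan" is text: rows parted by semicolons, each of 5 numbers parted by spaces: the shift along the tool's x, y, z in mm, then the turn about the tool's z in rad, then the finger opening in mm, from 0 to 95.1. In form: x y z roll gripper; .... A call has 1 to 8 rows; each row shifts and turns the pose as measured when the row begins, along the tool's axes as they then stand; what a row does not reach is not made up. A row lasts 1/10 s, in which the tool goes at most 50 mm and 8.59 degrees, less where a joint would pass 70% of its speed; a pose out of reach is approached as far as the arm can. A call with a gripper value outside its range is refused whole. The fingers move at their own pace and stop on an object; the grip force is fixed at half the most. Time passes only in rows, so rows that do not move let the fingers close. It gives the time, the measured TCP pose, the force and the opening at its end, in the units of the state.
- env.state(): the state, without advancing time (a new reading comes with each control period).
- eyes.read_camera(name): name is "scene" or "side" or "wrist"; returns a dict with "image" (420x560x3 uint8, red, green, blue), "vertical_fov" (degrees; the focal length in pixels is half the picture's height over the tangent of half this angle, whatever the lens; pixels are square), "cx", "cy" (the principal point, pixels), "k1" (the pictures are not rectified: a ray, as slopes to the right and down, at radius r is drawn at 1 + k1 r^2 times it, then the intrinsics apply), "extrinsics" (4x4, takes a point from camera to world coordinates). Camera axes: x right, y up, looking along -z (the intrinsics and any distortion apply to the point x, -y, -z); pixel columns grow to the right and rows downward; lengths in mm; the calibration is good to about 2 mm. A picture is of the moment at which its call begins. There is no depth.
- job_done(): hands the job in, once; it reports no verdict.
Trained networks look in a picture, given as the dict that the camera call returned (one of the last four; its "shot" number tells which), for a name from the list of things; names that differ only in an ending like _2 or _b are one class to them, and where a whole thing is asked for, a point or a joint stands for the part that bears it (a point fixed in the world has none). Each returns a list of dicts, best first, with "confidence" (0 to 1); they miss things now and then, are a little off and sometimes report something else, mostly with a low value. They report only what shows in the picture. A call takes as long as a camera call. They do not tell look-alikes from the thing itself.
- boxes_of(target, picture): "bbox" ([left, top, width, height] in pixels, round what is visible of it).
- regions_of(target, picture): "pixels" (420x560 bool, what is visible of it) and "bbox" ([left, top, width, height] in pixels, round what is visible of it).
The state is a dict: "t": time; "joints": joint angles; "qvel": joint speeds; "tau": joint torques, N m; "eef_pos": TCP position; "tcp_rot": TCP orientation; "ft_force": force on the tool from outside, world axes, zero at the start; "moment": the same for the moment, N m; "opening": opening from 0.0 (shut) to 1.0 (fully open).
Only numpy, scipy, OpenCV 4.12 (cv2) and the standard library are available. Lean on these libraries where they do the work, as an engineer would, in place of code of your own. Each camera call takes 0.05 s, during which the arm holds its last target.

### The job

Set out the gift-stamping station on the long wooden board, with everything on the dark line along its middle: put the ink tin halfway between the gift box and the counter bell that stand at the two ends, and stand the rubber stamp upright on the centre of the tin's lid. Stand the glue stick upright halfway between the tin and the gift box, and lay the roll of tape flat halfway between the tin and the bell. Let go of everything, and do not shift the confetti jar, the envelope pack or the scissors.

Things in the scene. Friction and masses are not known exactly. Their poses are not given: they have to be found in the camera images.
- board: Flat display board of pale wood, fixed, 480 mm long, 130 mm wide, top surface 12 mm above the table, with a thin dark line inlaid along the middle of its length. Origin: centre of its underside, on the table. Its y axis runs along its length (along the dark line), x across it, z up.
- gift_box_center (a point): Small dark gift box with a grey lid, 62 x 85 mm and 50 mm high, fixed on the board near one end (either one), its 62 mm side along the board's length and its 85 mm side across it; its centre is 190 mm from the board's centre on the dark line. The point is the box's centre, 25 mm above the board's top.
- bell_center (a point): Brass dome counter bell on a black foot, 84 mm in diameter, 66 mm high, fixed on the board near the end opposite the gift box; its centre is 190 mm from the board's centre on the dark line. The point is on its axis, 33 mm above the board's top.
- ink_tin_center (a point): Low round lidded ink tin, pale, 62 mm in diameter and 20 mm high with a flat lid, 70 g, loose, lying on the table. The point is its centre, 10 mm up; z is its upright axis.
- stamp_center (a point): Rubber stamp, 74 mm high, loose, standing on the table: a square wooden foot 40 x 40 mm and 22 mm high, with a turned dark wooden handle above it (about 22 mm thick from 22 to 40 mm up, about 26 mm thick from 40 to 74 mm up). 60 g. The point is on its axis, half-way up (37 mm); z is its upright axis, x and y lie along the sides of the foot.
- glue_center (a point): Glue stick standing upright on the table, white tube with an orange cap, 25 to 27 mm in diameter and 96 mm high, 30 g, loose. The point is on its axis, half-way up (48 mm); z is its upright axis.
- tape_center (a point): Small roll of paper tape lying flat on the table, a ring 48 mm in outer diameter and 19 mm high, 30 g, loose. The point is its centre, 9.5 mm up; z is the axis of the ring, upright.
- jar: Bystander: lidded glass jar of confetti, about 56 mm in diameter and 80 mm high, standing loose beyond the board. Origin: centre of its underside. To be left where it is.
- envelopes: Bystander: pack of cream envelopes, 101 x 140 mm and 23 mm high, lying loose on the table to the left of the board. Origin: centre of its underside; y along its 140 mm side. To be left where it is.
- scissors: Bystander: paper scissors, 71 x 165 mm and 8 mm high, lying loose on the table to the right of the board. Origin: centre of the underside; y along their length. To be left where they are.
Not all that is in view belongs to the job. Leave any red or turquoise look-alike of the part that bears stamp_center alone.

How it is judged:
By the outcome, as a careful person would: the job done as asked, in the order asked, and still so for the second after the job is handed in, with the robot touching nothing.
It also fails if it takes over 115 s, if anything falls off the work surface, if the arm or the gripper's body presses on something with over 40 N, if the wrist force passes 120 N, or if a joint passes its speed limit or range.

## Working session

There is one attempt and no reset: what is moved stays moved. The work goes in short steps, Python scripts to look and compute and a tool call to move; the robot and the scene stay as the last step left them, time stands still between calls to the robot, and variables do not carry over. Pictures are saved under pics/ and viewed, and the job is handed in when it is done.

Besides the shell and the picture viewer there is one more tool, called after ">>>" by a JSON object that holds its "fn" and its "kwargs". send_rows: Moves the arm, as the interface text tells. Its arguments: {"type":"object","properties":{"plan":{"type":"string"}},"required":["plan"]}

```bash
ls; mkdir -p pics; cat > h.py <<'E'
import numpy as np, cv2
from cell import env, eyes, job_done, boxes_of, regions_of
def cam(n,tag=None):
    p=eyes.read_camera(n)
    if tag: cv2.imwrite(f'pics/{tag}.png',cv2.cvtColor(p['image'],cv2.COLOR_RGB2BGR))
    return p
def par(p):
    H=p['image'].shape[0]; f=H/2/np.tan(np.radians(p['vertical_fov'])/2)
    return f
def ray(p,u,v):
    f=par(p); a=np.array([(u-p['cx'])/f,(v-p['cy'])/f]); s=a.copy()
    for _ in range(30): s=a/(1+p['k1']*(s@s))
    E=np.array(p['extrinsics']); d=E[:3,:3]@np.array([s[0],-s[1],-1]); return E[:3,3],d
def at(p,u,v,z):
    o,d=ray(p,u,v); return o+d*(z-o[2])/d[2]
def proj(p,P):
    E=np.array(p['extrinsics']); c=E[:3,:3].T@(np.array(P,float)-E[:3,3]); s=np.array([c[0],-c[1]])/-c[2]
    s=s*(1+p['k1']*(s@s)); f=par(p); return s*f+[p['cx'],p['cy']]
E
python3 - <<'E'
from h import *
for n in ['scene','side','wrist']:
    p=cam(n,n+'0'); print(n,p['vertical_fov'],p['k1'],np.round(p['extrinsics'],2).tolist())
    for t in ['board','gift_box_center','bell_center','ink_tin_center','stamp_center','glue_center','tape_center','jar','envelopes','scissors']:
        print(t,[(b['bbox'],round(b['confidence'],2)) for b in boxes_of(t,p)][:4])
print(env.state())
E
```

```text
pics
scene 52.88203609382161 -0.046418757282792066 [[-0.77, 0.46, -0.43, 146.88], [-0.63, -0.56, 0.54, 531.51], [0.01, 0.69, 0.72, 785.19], [0.0, 0.0, 0.0, 1.0]]
board [([193.2, 162.7, 166.3, 114.9], 0.88), ([341.3, 210.5, 14.1, 35.7], 0.51)]
gift_box_center [([311.5, 147.6, 43.7, 36.9], 0.59)]
bell_center [([208.1, 226.5, 35.5, 37.4], 0.72), ([292.6, 261.4, 26.6, 21.5], 0.33)]
ink_tin_center [([362.8, 191.4, 25.0, 22.1], 0.73), ([125.5, 300.2, 87.5, 79.5], 0.64)]
stamp_center [([255.7, 297.4, 30.7, 31.8], 0.88), ([304.5, 309.9, 25.5, 30.6], 0.88), ([342.0, 265.4, 22.1, 31.6], 0.79)]
glue_center [([341.1, 210.1, 14.5, 34.9], 0.96)]
tape_center [([295.0, 263.6, 24.6, 18.4], 0.83)]
jar [([212.3, 155.0, 20.5, 35.5], 0.9)]
envelopes [([129.6, 297.6, 86.1, 80.5], 0.96)]
scissors [([369.4, 141.6, 31.9, 32.2], 0.67)]
side 48.58320352452247 -0.043535897096259366 [[0.93, 0.17, -0.34, 120.77], [-0.38, 0.4, -0.83, -1060.04], [-0.01, 0.9, 0.44, 623.68], [0.0, 0.0, 0.0, 1.0]]
board [([252.9, 196.0, 103.5, 90.0], 0.58)]
gift_box_center [([306.1, 238.5, 35.4, 38.6], 0.93)]
bell_center [([308.3, 237
[... 666 characters left out ...]
r []
tape_center []
jar []
envelopes []
scissors []
{'t': 1.65, 'joints': array([-1.27759935e+00,  4.90878194e-01,  1.55893715e+00, -3.81686051e-05,
        1.09170922e+00, -1.05591724e-01]), 'qvel': array([ 0.00119806, -0.00020513,  0.00075471, -0.00023033,  0.00029464,
        0.00066954]), 'tau': array([ 1.35425045e-03, -6.12461185e+01, -2.58429980e+01,  6.93430868e-02,
        4.45388700e-02, -2.66460415e-05]), 'eef_pos': array([ 242.70473913, -575.9455791 ,  214.66168247]), 'tcp_rot': array([3.14152852e+00, 4.08597786e-05, 3.98806291e-01]), 'ft_force': array([ 0.09789388, -0.05043141,  0.3277368 ]), 'moment': array([-0.01657409,  0.0245795 , -0.00262738]), 'opening': 0.9979960908045101}
```

View pics/scene0.png

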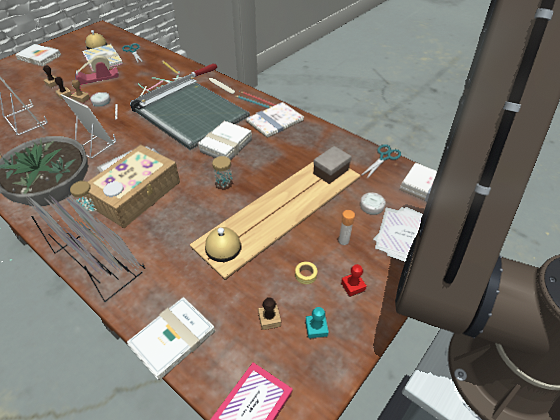

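View pics/side0.png

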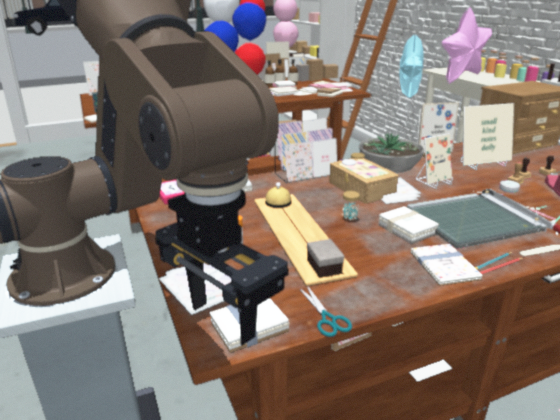

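```bash
python3 - <<'E'
import cv2
a=cv2.imread('pics/scene0.png'); cv2.imwrite('pics/crop0.png',cv2.resize(a[240:345,235:375],None,fx=5,fy=5,interpolation=cv2.INTER_CUBIC))
E
```

```text
(no output)
```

View pics/crop0.png

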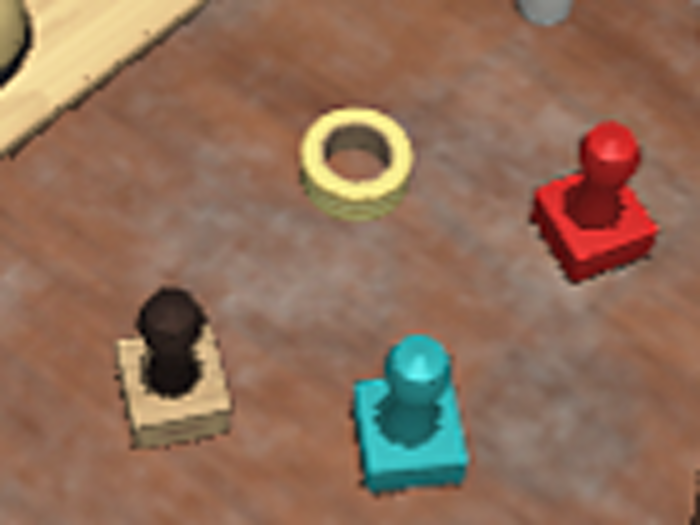

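The scene picture shows three stamps: wooden with a dark handle (270,312), turquoise (317,322), and red (354,278). The wooden one fits the description, and the enlarged crop confirms it. The tape is at (306,272), the glue at (347,228), the tin at (373,203), the gift box at (332,165) and the bell at (223,244).

```bash
python3 - <<'E'
from h import *
p=cam('scene')
def c(b): return b[0]+b[2]/2,b[1]+b[3]/2
for t,z in [('ink_tin_center',10),('stamp_center',37),('glue_center',48),('tape_center',9.5),('jar',40),('gift_box_center',37),('bell_center',45),('envelopes',12),('scissors',4)]:
    for b in boxes_of(t,p)[:3]:
        print(t,round(b['confidence'],2),np.round(at(p,*c(b['bbox']),z)))
R=regions_of('board',p)[0]['pixels']
for uv in [(191,243),(222,277),(361,177),(330,158)]: print(at(p,*uv,12).round())
E
```

```text
ink_tin_center 0.68 [ 434. -206.   10.]
stamp_center 0.94 [342. 174.  37.]
stamp_center 0.88 [343.  47.  37.]
stamp_center 0.77 [427. 210.  37.]
glue_center 0.87 [423. -60.  48.]
tape_center 0.54 [436.  74.  10.]
jar 0.62 [786. -14.  40.]
gift_box_center 0.56 [ 582. -229.   37.]
bell_center 0.83 [605. 156.  45.]
envelopes 0.82 [549. 372.  12.]
envelopes 0.67 [440.  75.  12.]
scissors 0.85 [ 511. -384.    4.]
[694. 183.  12.]
[572. 204.  12.]
[ 510. -267.   12.]
[ 621. -279.   12.]
```

```bash
cat >> h.py <<'E'
def rows(tgt,yaw,g,step=48,n=None):
    s=env.state(); p=np.array(s['eef_pos']); y=s['tcp_rot'][2]; print('now',p.round(1),np.round(s['tcp_rot'],3),'open',round(s['opening']*95.1,1),'t',s['t'])
    D=np.array(tgt)-p; dy=(yaw-y+np.pi)%(2*np.pi)-np.pi
    n=n or int(max(np.ceil(np.linalg.norm(D)/step),np.ceil(abs(dy)/.145),1)); out=[]
    for i in range(n):
        d=D/n; yy=y+dy*i/n
        out.append(f"{d[0]*np.cos(yy)+d[1]*np.sin(yy):.1f} {d[0]*np.sin(yy)-d[1]*np.cos(yy):.1f} {-d[2]:.1f} {-dy/n:.3f} {g:g}")
    for i in range(0,n,8): print('; '.join(out[i:i+8]))
E
python3 -c "
from h import *
rows([480,-20,350],0,95)"
```

```text
now [ 242.7 -576.   214.6] [3.142 0.    0.399] open 95.0 t 2.2
33.4 -32.3 -10.4 0.031 95; 32.4 -33.3 -10.4 0.031 95; 31.4 -34.3 -10.4 0.031 95; 30.3 -35.3 -10.4 0.031 95; 29.2 -36.2 -10.4 0.031 95; 28.1 -37.0 -10.4 0.031 95; 26.9 -37.9 -10.4 0.031 95; 25.8 -38.7 -10.4 0.031 95
24.6 -39.5 -10.4 0.031 95; 23.4 -40.2 -10.4 0.031 95; 22.1 -40.9 -10.4 0.031 95; 20.8 -41.6 -10.4 0.031 95; 19.6 -42.2 -10.4 0.031 95
```

>>> {"fn": "send_rows", "kwargs": {"plan": "33 -32 -10 0.03 95; 32 -33 -10 0.03 95; 31 -34 -10 0.03 95; 30 -35 -10 0.03 95; 29 -36 -10 0.03 95; 28 -37 -10 0.03 95; 27 -38 -10 0.03 95; 26 -39 -10 0.03 95"}}

```text
t: 3.0
eef_pos: [390.2, -227.8, 295.5]
tcp_rot: [-3.141, -0.0, 0.141]
ft_force: [0.7, -0.3, 0.2]
opening: 1.0
```

```bash
python3 -c "
from h import *
rows([480,-20,350],0,95)"
```

```text
now [ 390.2 -227.8  295.5] [-3.141 -0.     0.141] open 95.1 t 3.0
23.6 -38.6 -10.9 0.028 95; 22.5 -39.3 -10.9 0.028 95; 21.4 -39.9 -10.9 0.028 95; 20.3 -40.5 -10.9 0.028 95; 19.1 -41.0 -10.9 0.028 95
```

>>> {"fn": "send_rows", "kwargs": {"plan": "24 -39 -11 0.03 95; 22 -39 -11 0.03 95; 21 -40 -11 0.03 95; 20 -41 -11 0.03 95; 19 -41 -11 0.03 95; 0 0 0 0 95; 0 0 0 0 95"}}

```text
t: 3.7
eef_pos: [483.2, -5.4, 355.8]
tcp_rot: [-3.141, -0.006, -0.009]
ft_force: [-1.1, -0.1, 0.7]
opening: 0.999
```

```bash
python3 - <<'E'
from h import *
print(env.state()['eef_pos'],env.state()['tcp_rot'])
p=cam('wrist','w1')
def c(b): return b[0]+b[2]/2,b[1]+b[3]/2
for t,z in [('ink_tin_center',10),('stamp_center',37),('glue_center',48),('tape_center',9.5),('gift_box_center',37),('bell_center',45),('board',12)]:
    for b in boxes_of(t,p)[:3]:
        print(t,round(b['confidence'],2),np.round(b['bbox']),np.round(at(p,*c(b['bbox']),z)))
E
```

```text
[483.2051638   -5.36322195 355.78197835] [-3.14147637 -0.00605196 -0.0094807 ]
ink_tin_center 0.97 [397. 182.  48.  44.] [ 435. -205.   10.]
stamp_center 0.79 [106. 192.  42.  39.] [435. 204.  37.]
stamp_center 0.59 [235. 247.  34.  46.] [348.  36.  37.]
stamp_center 0.42 [123.   7. 368. 141.] [604. -39.  37.]
glue_center 0.9 [312. 198.  25.  39.] [426. -62.  48.]
tape_center 0.78 [206. 183.  33.  39.] [440.  77.  10.]
gift_box_center 0.77 [420.  55.  83.  63.] [ 594. -238.   37.]
bell_center 0.91 [130.  27.  66.  68.] [625. 138.  45.]
board 0.71 [124.  10. 369. 133.] [607. -42.  12.]
```

View pics/w1.png

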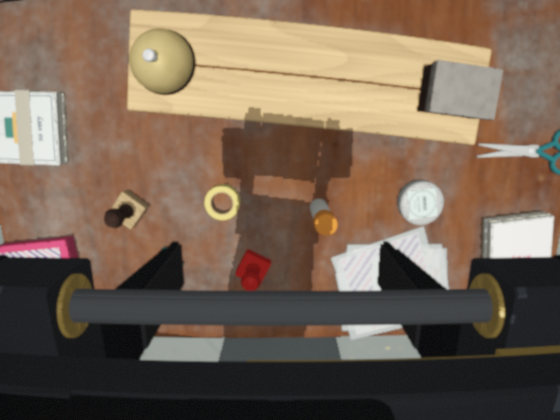

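```bash
python3 - <<'E'
from h import *
p=cam('wrist')
im=p['image'].copy()
print(np.array(p['extrinsics']).round(3)[:3,3])
r=regions_of('board',p)[0]; m=r['pixels'].astype(np.uint8)
for t in ['gift_box_center','bell_center']:
    m|=regions_of(t,p)[0]['pixels'].astype(np.uint8)
cv2.imwrite('pics/bm.png',m*255)
# dark line centroid per column
g=cv2.cvtColor(im,cv2.COLOR_RGB2GRAY).astype(float)
L=[]
for u in range(205,412,6):
    v0=67+(u-196)*21/225
    vs=np.arange(int(v0-6),int(v0+7)); w=np.clip(np.median(g[vs,u])-g[vs,u]-8,0,None)
    if w.sum()>0: L.append(at(p,u,(w*vs).sum()/w.sum(),12)[:2])
L=np.array(L); k=np.polyfit(L[:,1],L[:,0],1); print('line x=%.4f y+%.2f'%tuple(k),'res',np.std(L[:,0]-np.polyval(k,L[:,1])))
for uv in [(131,11),(128,109),(491,48),(477,143)]: print(at(p,*uv,12).round(1))
c=cv2.resize(im[0:150,110:510],None,fx=2,fy=2)
cv2.imwrite('pics/w1c.png',cv2.cvtColor(c,cv2.COLOR_RGB2BGR))
E
```

```text
[551.959  -6.645 525.806]
line x=0.1061 y+612.82 res 0.20778406521304182
[695.3 184.4  12. ]
[570.5 197.9  12. ]
[ 646.5 -288.7   12. ]
[ 520.1 -279.    12. ]
```

View pics/w1c.png

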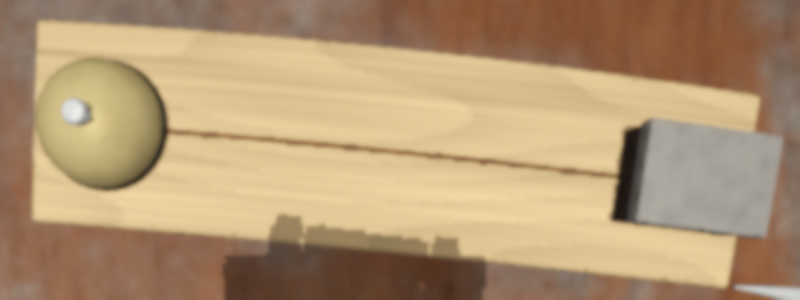

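View pics/bm.png

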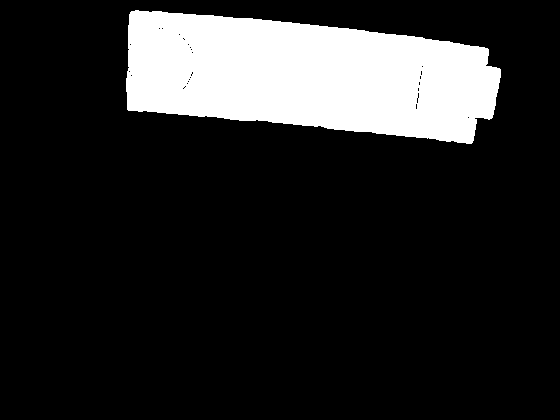

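```bash
python3 - <<'E'
from h import *
p=cam('wrist'); im=p['image']; g=cv2.GaussianBlur(im,(3,3),0).astype(float)
th=np.arctan(.1061); d=np.array([-0,0]); yv=np.array([np.sin(th),np.cos(th)]); xv=np.array([np.cos(th),-np.sin(th)])
c0=np.array([.1061*-46.35+612.82,-46.35])
b=g[:,:,2]; r=g[:,:,1]  # green separates wood from table
def edge(s,t,axis):  # search along outward normal for biggest drop in green
    best=[]
    o=np.arange(-12,12.01,.25); vals=[]
    for q in o:
        P=c0+ (xv*s+yv*(t+q) if axis=='y' else xv*(s+q)+yv*t)
        u,v=proj(p,[*P,12]); vals.append(cv2.getRectSubPix(r.astype(np.float32),(1,1),(float(u),float(v)))[0,0])
    gr=np.gradient(np.convolve(vals,np.ones(5)/5,'same'))[4:-4]; 
    i=np.argmax(np.abs(gr)); return o[4:-4][i]
for t in (240,-240):
    print('end',t,[edge(s,t,'y') for s in (-60,-55,-50,-48,48,52,56,60)] )
for s in (65,-65): print('side',s,[edge(s,t,'x') for t in range(-220,230,40)])
E
```

```text
end 240 [np.float64(3.0), np.float64(3.0), np.float64(3.0), np.float64(2.0), np.float64(2.25), np.float64(2.25), np.float64(2.5), np.float64(2.5)]
end -240 [np.float64(4.25), np.float64(5.0), np.float64(4.75), np.float64(5.0), np.float64(4.5), np.float64(5.0), np.float64(4.5), np.float64(5.0)]
side 65 [np.float64(0.0), np.float64(-0.25), np.float64(-0.5), np.float64(-0.5), np.float64(-0.25), np.float64(-0.75), np.float64(-1.0), np.float64(-1.25), np.float64(-0.25), np.float64(-0.75), np.float64(-1.0), np.float64(-1.0)]
side -65 [np.float64(1.0), np.float64(0.75), np.float64(0.5), np.float64(0.25), np.float64(2.75), np.float64(9.5), np.float64(0.25), np.float64(0.5), np.float64(0.75), np.float64(1.0), np.float64(0.5), np.float64(1.25)]
```

```bash
cat >> h.py <<'E'
from scipy.optimize import least_squares
def cyl(parts):
    a=np.linspace(0,2*np.pi,60); return np.vstack([np.c_[r*np.cos(a),r*np.sin(a),np.full(60,z)] for r,z in parts])
MOD={'ink_tin_center':cyl([(31,0),(31,20)]),'glue_center':cyl([(12.5,0),(13.5,60),(13,96)]),'tape_center':cyl([(24,0),(24,19)]),'bell_center':cyl([(42,0),(42,10)]),'jar':cyl([(28,0),(28,70),(24,80)])}
def hullmask(p,M,x,y,z0):
    q=np.array([proj(p,m+[x,y,z0]) for m in M]); return q
def fit(p,t,mask,x0,z0=0):
    M=MOD[t]; cs,_=cv2.findContours(mask.astype(np.uint8),cv2.RETR_EXTERNAL,cv2.CHAIN_APPROX_NONE); c=max(cs,key=cv2.contourArea)
    h=cv2.convexHull(c)[:,0].astype(float)
    pts=cv2.convexHull(c)  # compare support functions
    A=np.linspace(0,2*np.pi,36,endpoint=False); N=np.c_[np.cos(A),np.sin(A)]
    s=(h@N.T).max(0)+0.4
    f=lambda v:(hullmask(p,M,v[0],v[1],z0)@N.T).max(0)-s
    r=least_squares(f,x0,loss='soft_l1'); return r.x,np.sqrt(np.mean(r.fun**2)),r.fun.mean()
E
python3 - <<'E'
from h import *
for n in ['wrist','scene']:
    p=cam(n)
    for t,x0,z0 in [('ink_tin_center',(435,-205),0),('glue_center',(424,-60),0),('tape_center',(440,77),0)]:
        for r in regions_of(t,p)[:2]:
            x,e,b=fit(p,t,r['pixels'],x0,z0); print(n,t,round(r['confidence'],2),x.round(1),round(e,2),round(b,2))
E
```

```text
wrist ink_tin_center 0.66 [ 437.7 -202. ] 0.62 0.34
wrist glue_center 0.67 [429.9 -58.5] 0.46 0.25
wrist glue_center 0.18 [451.   69.9] 3.5 -2.3
wrist tape_center 0.8 [440.7  77.2] 0.3 0.03
scene ink_tin_center 0.75 [ 438.  -205.2] 0.6 0.53
scene ink_tin_center 0.62 [ 596.3 -240.2] 8.47 -7.07
scene glue_center 0.94 [428.7 -61.1] 0.28 -0.01
scene tape_center 0.87 [438.5  75.4] 0.62 0.51
```

```bash
python3 - <<'E'
from h import *
p=cam('wrist')
print(at(p,484,218,10),at(p,487,255,10),at(p,552,211,10))
rows([437.8,-203,110],0,95)
E
```

```text
[ 412.44387889 -301.87333683   10.        ] [ 354.82319791 -314.15477431   10.        ] [ 421.80598683 -409.93150243   10.        ]
now [483.2  -6.2 355.8] [-3.141 -0.006 -0.012] open 95.2 t 4.8
-6.2 28.2 35.1 -0.002 95; -6.2 28.2 35.1 -0.002 95; -6.2 28.2 35.1 -0.002 95; -6.3 28.2 35.1 -0.002 95; -6.3 28.2 35.1 -0.002 95; -6.4 28.1 35.1 -0.002 95; -6.4 28.1 35.1 -0.002 95
```

>>> {"fn": "send_rows", "kwargs": {"plan": "-6 28 35 0 95; -6 28 35 0 95; -6 28 35 0 95; -6 28 35 0 95; -6 28 35 0 95; -6 28 35 0 95; -6 28 35 0 95; 0 0 0 0 95"}}

```text
t: 5.6
eef_pos: [442.1, -208.1, 104.1]
tcp_rot: [3.141, -0.015, -0.008]
ft_force: [-0.0, 0.3, 0.3]
opening: 0.999
```

```bash
python3 - <<'E'
from h import *
rows([437.8,-203,5],0,95)
p=cam('wrist','w2')
for r in regions_of('ink_tin_center',p)[:2]:
  x,e,b=fit(p,'ink_tin_center',r['pixels'],(437,-203),0); print(x.round(1),e,b)
E
```

```text
now [ 442.1 -208.1  104.1] [ 3.141 -0.015 -0.008] open 95.0 t 5.6
-1.5 -1.7 33.0 -0.003 95; -1.5 -1.7 33.0 -0.003 95; -1.4 -1.7 33.0 -0.003 95
[ 437.9 -201.9] 0.707839150364721 0.3189006870173997
```

View pics/w2.png

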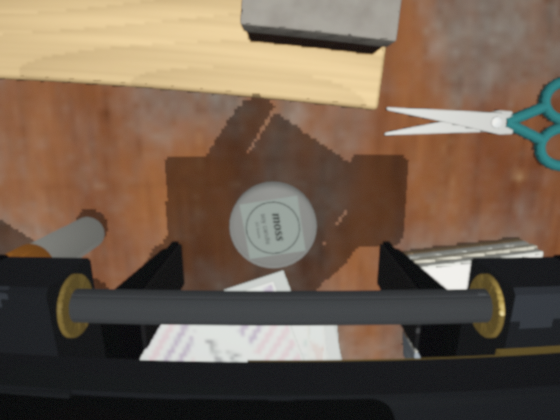

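>>> {"fn": "send_rows", "kwargs": {"plan": "-2 -3 30 0 95; -1 -3 30 0 95; -1 -1 25 0 95; 0 0 8 0 95; 0 0 0 0 95"}}

```text
t: 6.2
eef_pos: [447.4, -198.2, 19.1]
tcp_rot: [3.132, -0.031, -0.002]
ft_force: [0.6, -0.0, 0.0]
opening: 1.0
```

```bash
python3 -c "
from h import *
rows([437.8,-202,4],0,95)
print(env.state()['joints'].round(3), env.state()['tcp_rot'])"
```

```text
now [ 447.4 -198.2   19.1] [ 3.132e+00 -3.100e-02 -2.000e-03] open 95.1 t 6.2
-9.6 3.8 15.1 -0.002 95
[-0.557  0.606  2.081  0.02   0.424  0.999] [ 3.13199775e+00 -3.08072590e-02 -2.22829625e-03]
```

>>> {"fn": "send_rows", "kwargs": {"plan": "-10 4 0 0 95; 0 0 0 0 95; 0 0 0 0 95"}}

```text
t: 6.5
eef_pos: [438.3, -202.7, 22.4]
tcp_rot: [3.129, -0.035, -0.001]
ft_force: [0.7, -0.1, -0.0]
opening: 1.001
```

```bash
python3 -c "
from h import *
rows([437.8,-202,4],0,95)
print(env.state()['tcp_rot'])"
```

```text
now [ 438.3 -202.7   22.4] [ 3.129e+00 -3.500e-02 -1.000e-03] open 95.2 t 6.5
-0.5 -0.7 18.4 -0.001 95
[ 3.12920153e+00 -3.52621674e-02 -7.45420332e-04]
```

>>> {"fn": "send_rows", "kwargs": {"plan": "0 0 7 0 95; 0 0 6 0 95; 0 0 5 0 95; 0 0 0 0 95"}}

```text
t: 6.9
eef_pos: [439.5, -203.6, 4.1]
tcp_rot: [3.128, -0.037, -0.001]
ft_force: [0.2, 0.7, 0.3]
opening: 1.001
```

```bash
python3 -c "
from h import *
rows([437.8,-202,4],0,95)
print(env.state()['tcp_rot'])"
```

```text
now [ 439.5 -203.6    4.1] [ 3.128e+00 -3.700e-02 -1.000e-03] open 95.2 t 6.9
-1.7 -1.6 0.1 -0.001 95
[ 3.12788223e+00 -3.73203649e-02 -1.44056323e-03]
```

>>> {"fn": "send_rows", "kwargs": {"plan": "-1 -1 0 0 58; 0 0 0 0 58; 0 0 0 0 58; 0 0 0 0 58; 0 0 0 0 58; 0 0 0 0 58"}}

```text
t: 7.5
eef_pos: [438.4, -202.4, 3.8]
tcp_rot: [3.128, -0.037, -0.001]
ft_force: [0.1, 0.2, -0.5]
opening: 0.642
```

```bash
python3 -c "
from h import *
rows([437.8,-202,4],0,95)
print(env.state()['tcp_rot'],env.state()['ft_force'])"
```

```text
now [ 438.4 -202.4    3.8] [ 3.128e+00 -3.700e-02 -1.000e-03] open 61.1 t 7.5
-0.6 -0.4 -0.2 -0.001 95
[ 3.12825448e+00 -3.67391029e-02 -1.29148903e-03] [ 0.14197684  0.24966029 -0.47591326]
```

>>> {"fn": "send_rows", "kwargs": {"plan": "0 0 0 0 95; 0 0 0 0 95; 0 0 -12 -0.07 95; 0 0 -13 -0.14 95; 0 0 0 -0.14 95; 0 0 0 -0.14 95; 0 0 0 -0.14 95; 0 0 0 -0.14 95"}}

```text
t: 8.3
eef_pos: [437.5, -202.1, 30.1]
tcp_rot: [3.105, -0.016, 0.796]
ft_force: [0.4, -0.4, 0.4]
opening: 1.0
```

>>> {"fn": "send_rows", "kwargs": {"plan": "0 0 0 -0.14 95; 0 0 0 -0.14 95; 0 0 0 -0.14 95; 0 0 0 -0.14 95; 0 0 0 -0.14 95; 0 0 0 0 95"}}

```text
t: 8.9
eef_pos: [437.6, -202.1, 30.4]
tcp_rot: [3.103, 0.012, 1.528]
ft_force: [-0.1, -0.4, -0.1]
opening: 0.998
```

```bash
python3 -c "
from h import *
rows([437.8,-202.4,4],1.465,95)
print(env.state()['tcp_rot'],env.state()['ft_force'])"
```

```text
now [ 437.6 -202.1   30.4] [3.103 0.012 1.528] open 94.9 t 8.9
-0.3 0.2 26.4 0.063 95
[3.10333074 0.01239084 1.5279308 ] [-0.08605242 -0.4252358  -0.05763375]
```

>>> {"fn": "send_rows", "kwargs": {"plan": "0 0 8 0.06 95; 0 0 8 0 95; 0 0 7 0 95; 0 0 2 0 95; 0 0 0 0 95"}}

```text
t: 9.4
eef_pos: [438.7, -202.6, 4.1]
tcp_rot: [3.102, 0.01, 1.456]
ft_force: [-0.3, -0.3, 0.4]
opening: 0.998
```

```bash
cat >> h.py <<'E'
def tilt():
    from scipy.spatial.transform import Rotation as R
    s=env.state(); z=R.from_euler('xyz',s['tcp_rot']).as_matrix()[:,2]; print('toolz world xy',z[:2].round(4),'F',s['ft_force'].round(1))
E
python3 -c "
from h import *
rows([437.8,-202.4,4],1.465,95)
tilt()"
```

```text
now [ 438.7 -202.6    4.1] [3.102 0.01  1.456] open 94.9 t 9.4
0.1 -0.9 0.1 -0.009 95
toolz world xy [ 0.0379 -0.0141] F [-0.3 -0.3  0.4]
```

Centred at (438,-202.4). Closing.

>>> {"fn": "send_rows", "kwargs": {"plan": "0 0 0 0 57; 0 0 0 0 57; 0 0 0 0 57; 0 0 0 0 57; 0 0 0 0 57; 0 0 0 0 57"}}

```text
t: 10.0
eef_pos: [438.8, -202.7, 4.7]
tcp_rot: [3.102, 0.01, 1.456]
ft_force: [-0.4, -1.0, -1.4]
opening: 0.645
```

>>> {"fn": "send_rows", "kwargs": {"plan": "0 0 -10 0 57; 0 0 -20 0 57; 0 0 -20 0 57; 0 0 -10 0 57; 0 0 0 0 57"}}

```text
t: 10.5
eef_pos: [436.1, -201.5, 68.3]
tcp_rot: [3.102, 0.01, 1.456]
ft_force: [0.6, -0.1, 0.1]
opening: 0.645
```

```bash
python3 - <<'E'
from h import *
rows([608.3,-42.7,75],1.465,57)
tilt(); p=cam('wrist','w3')
cv2.imwrite('pics/s3.png',cv2.cvtColor(cam('scene')['image'][100:340,190:430],cv2.COLOR_RGB2BGR))
E
```

```text
now [ 436.1 -201.5   68.3] [3.102 0.01  1.456] open 61.3 t 10.5
35.5 30.6 -1.3 -0.002 57; 35.4 30.7 -1.3 -0.002 57; 35.4 30.7 -1.3 -0.002 57; 35.3 30.8 -1.3 -0.002 57; 35.3 30.8 -1.3 -0.002 57
toolz world xy [ 0.0378 -0.0141] F [ 0.6 -0.1  0.1]
```

View pics/w3.png

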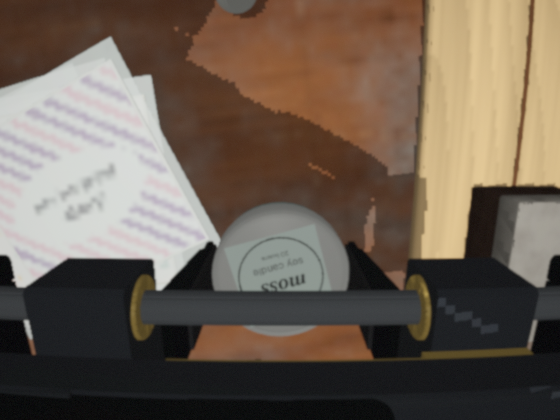

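The tin is held centred between the fingers; the board line is at upper right (525,100). Carrying it over the board.

>>> {"fn": "send_rows", "kwargs": {"plan": "20 18 -5 0 57; 30 26 -3 0 57; 30 26 0 0 57; 30 26 0 0 57; 30 26 0 0 57; 20 18 0 0 57; 10 8 0 0 57; 0 0 0 0 57"}}

```text
t: 11.4
eef_pos: [605.2, -43.1, 70.9]
tcp_rot: [3.115, 0.007, 1.453]
ft_force: [-0.7, 0.6, -0.8]
opening: 0.648
```

```bash
python3 - <<'E'
from h import *
rows([608.3,-42.7,75],1.465,57)
tilt(); p=cam('wrist','w4')
E
```

```text
now [605.2 -43.1  70.9] [3.115 0.007 1.453] open 61.6 t 11.4
0.8 3.0 -4.1 -0.012 57
toolz world xy [ 0.0257 -0.0097] F [-0.7  0.6 -0.8]
```

View pics/w4.png

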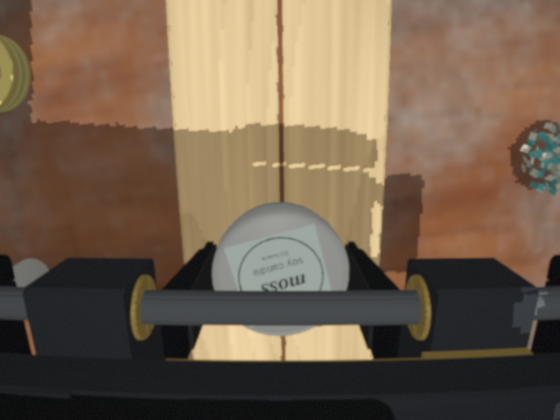

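```bash
cat >> h.py <<'E'
def lineat(p,v0,v1,ug):
    g=cv2.cvtColor(p['image'],cv2.COLOR_RGB2GRAY).astype(float); L=[]
    for v in range(v0,v1,4):
        us=np.arange(ug-12,ug+13); w=np.clip(np.median(g[v,us])-g[v,us]-10,0,None)
        if w.sum()>0: L.append(at(p,(w*us).sum()/w.sum(),v,12)[:2])
    L=np.array(L); k=np.polyfit(L[:,1],L[:,0],1); print('line x=%.4f y + %.2f ; at -43: %.2f'%(k[0],k[1],np.polyval(k,-43)),'res',np.std(L[:,0]-np.polyval(k,L[:,1])).round(2), 'yrange',L[:,1].min().round(),L[:,1].max().round())
E
python3 - <<'E'
from h import *
p=cam('wrist'); lineat(p,4,196,281)
E
```

```text
line x=0.1043 y + 613.05 ; at -43: 608.57 res 0.14 yrange -20.0 88.0
```

>>> {"fn": "send_rows", "kwargs": {"plan": "0 3 10 -0.01 57; 0 0 15 0 57; 0 0 12 0 57; 0 0 8 0 57; 0 0 4 0 57; 0 0 0 0 57; 0 0 0 0 57"}}

```text
t: 12.2
eef_pos: [605.5, -50.1, 18.4]
tcp_rot: [3.118, 0.007, 1.458]
ft_force: [0.5, 1.5, -0.4]
opening: 0.644
```

```bash
python3 - <<'E'
from h import *
rows([608.4,-42.8,17],1.465,57)
tilt()
E
```

```text
now [605.5 -50.1  18.4] [3.118 0.007 1.458] open 61.3 t 12.2
7.6 2.1 1.4 -0.007 57
toolz world xy [ 0.0227 -0.0098] F [ 0.5  1.5 -0.4]
```

>>> {"fn": "send_rows", "kwargs": {"plan": "8 2 -2 0 57; 0 0 0 0 57; 0 0 0 0 57"}}

```text
t: 12.5
eef_pos: [609.2, -41.6, 21.7]
tcp_rot: [3.116, 0.007, 1.458]
ft_force: [0.0, 0.1, -0.9]
opening: 0.642
```

```bash
python3 - <<'E'
from h import *
rows([608.4,-42.8,17],1.465,57)
tilt()
E
```

```text
now [609.2 -41.6  21.7] [3.116 0.007 1.458] open 61.1 t 12.5
-1.3 -0.6 4.7 -0.007 57
toolz world xy [ 0.0246 -0.0101] F [ 0.   0.1 -0.9]
```

>>> {"fn": "send_rows", "kwargs": {"plan": "-1 -0.5 2 0 57; 0 0 1.5 0 57; 0 0 0 0 57; 0 0 0 0 57"}}

```text
t: 12.9
eef_pos: [608.7, -42.4, 18.4]
tcp_rot: [3.115, 0.007, 1.459]
ft_force: [0.2, -0.1, -1.0]
opening: 0.649
```

```bash
python3 - <<'E'
from h import *
rows([608.4,-42.8,17],1.465,57)
tilt()
E
```

```text
now [608.7 -42.4  18.4] [3.115 0.007 1.459] open 61.7 t 12.9
-0.4 -0.3 1.4 -0.006 57
toolz world xy [ 0.0253 -0.0102] F [ 0.2 -0.1 -1. ]
```

>>> {"fn": "send_rows", "kwargs": {"plan": "-0.4 -0.3 1.5 0 57; 0 0 0 0 57; 0 0 0 0 57; 0 0 0 0 66; 0 0 0 0 66; 0 0 0 0 95; 0 0 0 0 95"}}

```text
t: 13.6
eef_pos: [608.6, -43.0, 16.9]
tcp_rot: [3.115, 0.007, 1.459]
ft_force: [1.4, -0.3, 0.4]
opening: 0.808
```

```bash
python3 - <<'E'
from h import *
rows([608.4,-42.8,17],1.465,57)
tilt()
E
```

```text
now [608.6 -43.   16.9] [3.115 0.007 1.459] open 76.9 t 13.6
0.2 -0.2 -0.1 -0.006 57
toolz world xy [ 0.0257 -0.0104] F [ 1.4 -0.3  0.4]
```

>>> {"fn": "send_rows", "kwargs": {"plan": "0 0 0 0 95; 0 0 0 0 95; 0 0 -10 0 95; 0 0 -20 0 95; 0 0 -30 0 95; 0 0 -35 0 95; 0 0 -35 0 95"}}

```text
t: 14.3
eef_pos: [603.1, -41.4, 149.0]
tcp_rot: [3.123, 0.007, 1.458]
ft_force: [0.2, 0.9, -0.3]
opening: 1.001
```

```bash
python3 - <<'E'
from h import *
rows([490,-20,350],0,95)
tilt()
E
```

```text
now [603.1 -41.4 149. ] [3.123 0.007 1.458] open 95.2 t 14.3
0.8 -10.4 -18.3 0.133 95; -0.6 -10.4 -18.3 0.133 95; -2.0 -10.3 -18.3 0.133 95; -3.3 -9.9 -18.3 0.133 95; -4.6 -9.4 -18.3 0.133 95; -5.8 -8.7 -18.3 0.133 95; -6.9 -7.9 -18.3 0.133 95; -7.9 -6.9 -18.3 0.133 95
-8.7 -5.8 -18.3 0.133 95; -9.4 -4.6 -18.3 0.133 95; -9.9 -3.3 -18.3 0.133 95
toolz world xy [ 0.0174 -0.0089] F [ 0.2  0.9 -0.3]
```

>>> {"fn": "send_rows", "kwargs": {"plan": "0 -10 -18 0.13 95; 0 -10 -18 0.13 95; -2 -10 -18 0.13 95; -3 -10 -18 0.13 95; -5 -9 -18 0.13 95; -6 -9 -18 0.13 95; -7 -8 -18 0.13 95; -8 -7 -18 0.13 95"}}

```text
t: 15.1
eef_pos: [514.7, -23.7, 306.1]
tcp_rot: [3.122, -0.022, 0.38]
ft_force: [0.3, 0.7, -0.2]
opening: 0.995
```

>>> {"fn": "send_rows", "kwargs": {"plan": "-9 -6 -18 0.13 95; -9 -4 -18 0.13 95; -10 -3 -18 0.13 95; 0 0 0 0 95; 0 0 0 0 95; 0 0 0 0 95"}}

```text
t: 15.7
eef_pos: [479.0, -16.5, 366.5]
tcp_rot: [3.131, -0.035, -0.024]
ft_force: [-0.2, -0.3, 0.3]
opening: 1.001
```

```bash
python3 - <<'E'
from h import *
rows([490,-20,350],0,95)
tilt()
p=cam('wrist','w5')
for t,x0,z0 in [('ink_tin_center',(608,-43),12),('glue_center',(429,-60),0),('tape_center',(440,77),0),('bell_center',(627,146),12)]:
    for r in regions_of(t,p)[:1]:
        x,e,b=fit(p,t,r['pixels'],x0,z0); print(t,round(r['confidence'],2),x.round(1),round(e,2),round(b,2))
im=p['image']; 
cv2.imwrite('pics/w5c.png',cv2.cvtColor(cv2.resize(im[170:270,60:200],None,fx=5,fy=5,interpolation=cv2.INTER_CUBIC),cv2.COLOR_RGB2BGR))
cv2.imwrite('pics/w5b.png',cv2.cvtColor(cv2.resize(im[0:200,110:510],None,fx=2,fy=2,interpolation=cv2.INTER_CUBIC),cv2.COLOR_RGB2BGR))
E
```

```text
now [479.  -16.5 366.5] [ 3.131 -0.035 -0.024] open 95.2 t 15.7
11.1 3.3 16.5 -0.024 95
toolz world xy [ 0.0347 -0.0117] F [-0.2 -0.3  0.3]
ink_tin_center 0.78 [608.9 -41.8] 0.44 -0.23
glue_center 0.69 [429.3 -58.3] 0.35 0.1
tape_center 0.74 [440.4  77.5] 0.29 -0.15
bell_center 0.88 [628.3 147.2] 0.84 -0.37
```

View pics/w5.png

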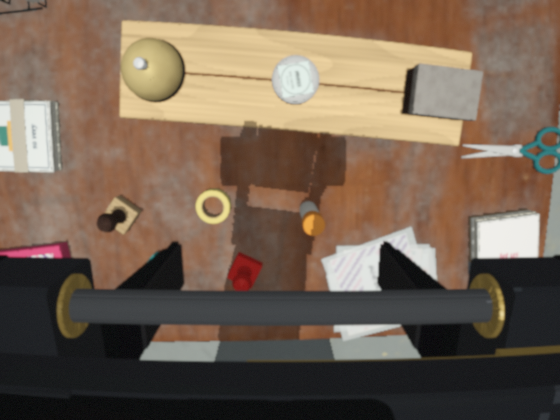

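View pics/w5c.png

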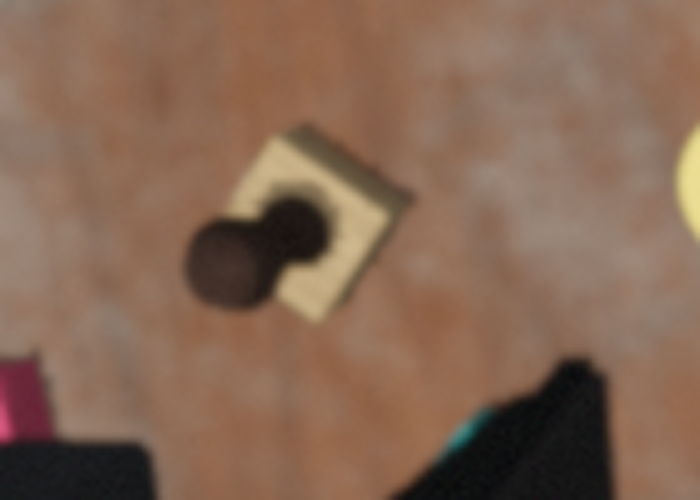

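View pics/w5b.png

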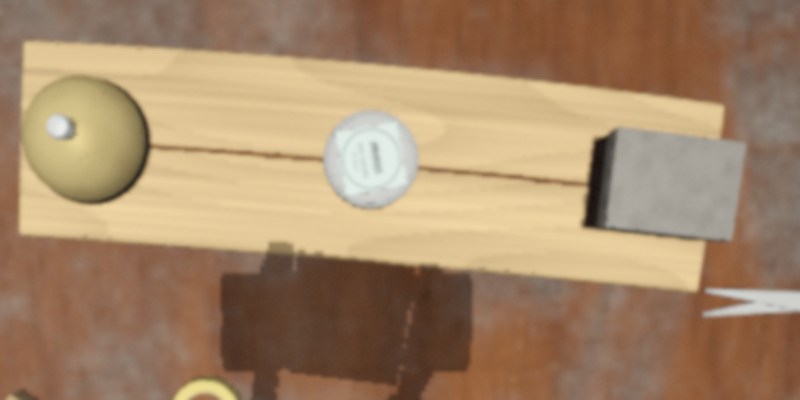

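```bash
python3 - <<'E'
from h import *
from scipy.optimize import least_squares
p=cam('wrist'); im=p['image']; r=cv2.GaussianBlur(im,(3,3),0).astype(np.float32)[:,:,1]
th=np.arctan(.105); yv=np.array([np.sin(th),np.cos(th)]); xv=np.array([np.cos(th),-np.sin(th)])
c0=np.array([608.4,-42.7])
def edge(s,t,axis,z=12):
    o=np.arange(-10,10.01,.25); vals=[]
    for q in o:
        P=c0+ (xv*s+yv*(t+q) if axis=='y' else xv*(s+q)+yv*t)
        u,v=proj(p,[*P,z]); vals.append(cv2.getRectSubPix(r,(1,1),(float(u),float(v)))[0,0])
    gr=np.gradient(np.convolve(vals,np.ones(5)/5,'same'))[4:-4]
    return o[4:-4][np.argmax(np.abs(gr))]
for t in (240,-240): print('end',t,np.mean([edge(s,t,'y') for s in (-60,-55,-50,50,55,60)]))
print('box top far/near',[edge(s,-221,'y',62) for s in (-30,-15,0,15,30)],[edge(s,-159,'y',62) for s in (-30,-15,0,15,30)],[edge(s,-190,'x',62) for s in (-42.5,42.5)])
print('tin lid',[edge(s*0,t,'y',32) for s,t in ((0,31),(0,-31))],[edge(s,0,'x',32) for s in (31,-31)])
R=regions_of('bell_center',p)[0]
# dome at r42 various heights
for zz in (0,8,15):
    MOD['bell_center']=cyl([(42,0),(42,zz)]); print(zz,fit(p,'bell_center',R['pixels'],(627,146),12))
# stamp: foot top corners z=22 (crop /5 + (60,170))
for q in [(275,137),(393,212),(322,322),(300,125),(412,195)]:
    print(q,at(p,60+q[0]/5,170+q[1]/5,22 if q[0] not in(300,412) else 0).round(1))
print('knob',at(p,60+233/5,170+265/5,60))
E
```

```text
end 240 -1.0
end -240 0.9583333333333334
box top far/near [np.float64(-9.0), np.float64(-9.0), np.float64(-9.0), np.float64(-9.0), np.float64(7.25)] [np.float64(9.0), np.float64(9.0), np.float64(9.0), np.float64(9.0), np.float64(-3.75)] [np.float64(8.75), np.float64(9.0)]
tin lid [np.float64(-3.25), np.float64(3.0)] [np.float64(-2.75), np.float64(-1.5)]
0 (array([630.03621018, 148.60001431]), np.float64(2.2519693102957956), np.float64(-1.9645309782054252))
8 (array([629.19135713, 147.26499645]), np.float64(1.335937328158283), np.float64(-1.041421665088325))
15 (array([628.50265726, 146.08706854]), np.float64(0.6905813343550679), np.float64(-0.21901529340020687))
(275, 137) [458.6 214.5  22. ]
(393, 212) [436.  182.6  22. ]
(322, 322) [404.3 207.1  22. ]
(300, 125) [458.3 216.3   0. ]
(412, 195) [436.4 184.8   0. ]
knob [430.73453387 213.31689214  60.        ]
```

The tin sits at the line's centre: its lid edges are even and the board ends are symmetric to about 1 mm. The wooden stamp's foot is centred near (431,211), turned about 0.93 rad. Moving there.

```bash
python3 - <<'E'
from h import *
rows([431,211,170],0.934,60,n=10)
E
```

```text
now [479.1 -16.5 366.4] [ 3.131 -0.034 -0.026] open 95.2 t 16.05
-5.4 -22.6 19.6 -0.096 60; -3.2 -23.0 19.6 -0.096 60; -1.0 -23.2 19.6 -0.096 60; 1.2 -23.2 19.6 -0.096 60; 3.5 -23.0 19.6 -0.096 60; 5.7 -22.6 19.6 -0.096 60; 7.8 -21.9 19.6 -0.096 60; 9.9 -21.1 19.6 -0.096 60
11.8 -20.0 19.6 -0.096 60; 13.7 -18.8 19.6 -0.096 60
```

>>> {"fn": "send_rows", "kwargs": {"plan": "-5 -23 20 -0.1 60; -3 -23 20 -0.1 60; -1 -23 20 -0.1 60; 1 -23 20 -0.1 60; 3 -23 20 -0.1 60; 6 -23 20 -0.1 60; 8 -22 20 -0.1 60; 10 -21 20 -0.1 60"}}

```text
t: 16.85
eef_pos: [443.1, 167.0, 198.1]
tcp_rot: [3.105, -0.018, 0.802]
ft_force: [0.5, 1.1, -0.0]
opening: 0.631
```

>>> {"fn": "send_rows", "kwargs": {"plan": "12 -20 18 -0.08 60; 13 -19 10 -0.08 60; 0 0 0 0 60; 0 0 0 0 60"}}

```text
t: 17.25
eef_pos: [429.8, 214.6, 164.9]
tcp_rot: [3.105, -0.008, 0.974]
ft_force: [0.4, 0.6, 0.7]
opening: 0.632
```

```bash
python3 - <<'E'
from h import *
rows([431,211,38],0.934,60)
tilt()
p=cam('wrist','w6')
print([(b['bbox'],b['confidence']) for b in boxes_of('stamp_center',p)])
cv2.imwrite('pics/w6c.png',cv2.cvtColor(cv2.resize(p['image'][100:300,180:380],None,fx=3,fy=3,interpolation=cv2.INTER_CUBIC),cv2.COLOR_RGB2BGR))
E
```

```text
now [429.8 214.6 164.9] [ 3.105 -0.008  0.974] open 60.1 t 17.25
-0.8 1.0 42.3 0.013 60; -0.7 1.0 42.3 0.013 60; -0.7 1.0 42.3 0.013 60
toolz world xy [ 0.0342 -0.014 ] F [0.4 0.6 0.7]
[([254.7, 175.4, 49.2, 56.0], 0.79), ([210.2, 267.4, 39.7, 69.6], 0.79)]
```

View pics/w6.png

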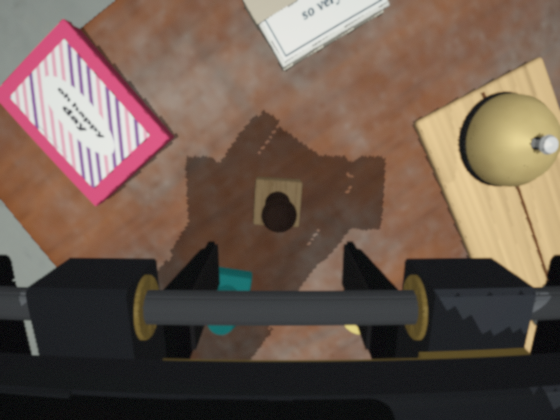

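View pics/w6c.png

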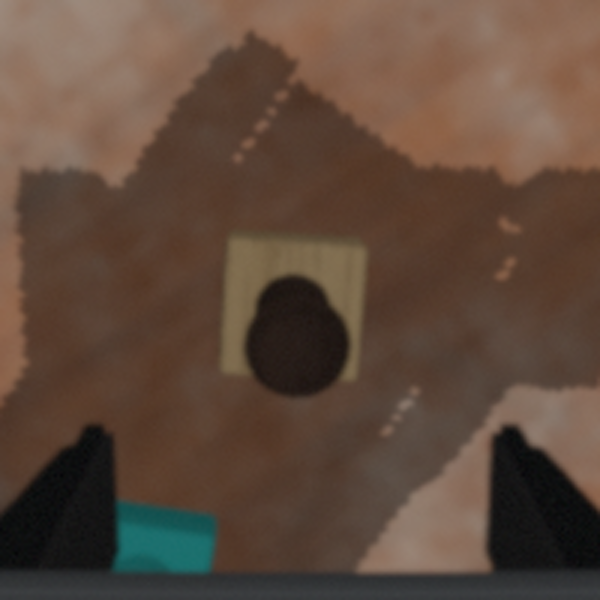

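```bash
python3 - <<'E'
from h import *
p=cam('wrist')
Q=np.array([(231,241),(365,251),(356,380),(221,373)],float)/3+[180,100]
W=np.array([at(p,u,v,22)[:2] for u,v in Q]); print(W.round(1), W.mean(0).round(2))
for i in range(4):
    d=W[(i+1)%4]-W[i]; print(np.linalg.norm(d).round(1), (np.degrees(np.arctan2(d[1],d[0]))%90).round(1))
print('knob top circle',at(p,180+297/3,100+344/3,58)[:2].round(1))
E
```

```text
[[429.5 238.5]
 [458.9 214.8]
 [436.  184.8]
 [405.1 208.8]] [432.38 211.75]
37.8 51.1
37.8 52.6
39.1 52.1
38.5 50.7
knob top circle [432.1 211.6]
```

>>> {"fn": "send_rows", "kwargs": {"plan": "-1 3 25 0.03 60; 0 1 30 0.03 60; 0 0 25 0.01 60; 0 0 20 0 60; 0 0 10 0 60; 0 0 0 0 60; 0 0 0 0 60"}}

```text
t: 18.1
eef_pos: [442.4, 205.8, 57.1]
tcp_rot: [3.099, -0.021, 0.889]
ft_force: [0.3, 0.7, 0.4]
opening: 0.629
```

```bash
python3 - <<'E'
from h import *
rows([433,211.4,36],0.90,60)
tilt()
E
```

```text
now [442.4 205.8  57.1] [ 3.099 -0.021  0.889] open 59.9 t 18.1
-1.6 -10.8 21.1 -0.011 60
toolz world xy [ 0.0457 -0.0106] F [0.3 0.7 0.4]
```

```bash
cat >> h.py <<'E'
def rows(tgt,yaw,g,step=48,n=None):
    from scipy.spatial.transform import Rotation as R
    s=env.state(); p=np.array(s['eef_pos']); r=R.from_euler('xyz',s['tcp_rot']); y=s['tcp_rot'][2]
    print('now',p.round(1),np.round(s['tcp_rot'],3),'open',round(s['opening']*95.1,1),'t',s['t'])
    D=np.array(tgt)-p; dy=(yaw-y+np.pi)%(2*np.pi)-np.pi
    n=n or int(max(np.ceil(np.linalg.norm(D)/step),np.ceil(abs(dy)/.145),1)); out=[]
    for i in range(n):
        d=(r*R.from_euler('z',-dy*i/n)).inv().apply(D/n); out.append(f"{d[0]:.1f} {d[1]:.1f} {d[2]:.1f} {-dy/n:.3f} {g:g}")
    for i in range(0,n,8): print('; '.join(out[i:i+8]))
E
python3 - <<'E'
from h import *
rows([433,211.4,36],0.90,60,n=3)
E
```

```text
now [442.4 205.8  57.1] [ 3.099 -0.021  0.889] open 59.9 t 18.1
-0.7 -3.9 6.9 -0.004 60; -0.7 -3.9 6.9 -0.004 60; -0.6 -3.9 6.9 -0.004 60
```

>>> {"fn": "send_rows", "kwargs": {"plan": "-0.5 -6 0 0 60; -0.5 -5 2 0 60; 0 -1 6 0 60; 0 0 7 0 60; 0 0 5 0 60; 0 0 0 0 60; 0 0 0 0 60"}}

```text
t: 18.8
eef_pos: [433.6, 213.6, 37.4]
tcp_rot: [3.097, -0.024, 0.889]
ft_force: [-0.1, 0.1, -0.2]
opening: 0.633
```

```bash
python3 - <<'E'
from h import *
rows([433,211.4,36],0.90,60,n=1)
tilt()
E
```

```text
now [433.6 213.6  37.4] [ 3.097 -0.024  0.889] open 60.2 t 18.8
-2.1 0.9 1.4 -0.011 60
toolz world xy [ 0.0499 -0.0092] F [-0.1  0.1 -0.2]
```

>>> {"fn": "send_rows", "kwargs": {"plan": "0 0 -50 0 60; 0 0 -50 0 60; 0 0 -50 0 60; 0 0 0 0 60; 0 0 0 0 60"}}

```text
t: 19.3
eef_pos: [426.0, 214.7, 190.1]
tcp_rot: [3.101, -0.019, 0.888]
ft_force: [-0.2, -1.1, -0.3]
opening: 0.632
```

```bash
python3 - <<'E'
from h import *
rows([433,211.4,36],0.90,60,n=1)
tilt()
E
```

```text
now [426.  214.7 190.1] [ 3.101 -0.019  0.888] open 60.1 t 19.3
-1.0 1.2 154.3 -0.012 60
toolz world xy [ 0.0437 -0.011 ] F [-0.2 -1.1 -0.3]
```

>>> {"fn": "send_rows", "kwargs": {"plan": "31 39 0 0 60; 31 39 0 0 60; 31 39 0 0 60; 0 0 0 0 60; 0 0 0 0 60"}}

```text
t: 19.8
eef_pos: [577.4, 212.0, 190.9]
tcp_rot: [3.105, -0.013, 0.889]
ft_force: [-0.4, 0.6, 0.5]
opening: 0.627
```

```bash
python3 - <<'E'
from h import *
tilt()
rows([433,211.4,100],0.90,60,n=16)
E
```

```text
toolz world xy [ 0.0361 -0.013 ] F [-0.4  0.6  0.5]
now [577.4 212.  190.9] [ 3.105 -0.013  0.889] open 59.6 t 19.8
-5.8 -7.2 5.4 -0.001 60; -5.8 -7.2 5.4 -0.001 60; -5.8 -7.2 5.4 -0.001 60; -5.8 -7.2 5.4 -0.001 60; -5.8 -7.2 5.4 -0.001 60; -5.8 -7.2 5.4 -0.001 60; -5.8 -7.2 5.4 -0.001 60; -5.8 -7.2 5.4 -0.001 60
-5.7 -7.2 5.4 -0.001 60; -5.7 -7.2 5.4 -0.001 60; -5.7 -7.2 5.4 -0.001 60; -5.7 -7.2 5.4 -0.001 60; -5.7 -7.2 5.4 -0.001 60; -5.7 -7.2 5.4 -0.001 60; -5.7 -7.2 5.4 -0.001 60; -5.7 -7.2 5.4 -0.001 60
```

>>> {"fn": "send_rows", "kwargs": {"plan": "-6 -7 5 0 60; -6 -7 5 0 60; -6 -7 5 0 60; -6 -7 5 0 60; -6 -7 5 0 60; -6 -7 5 0 60; -6 -7 5 0 60; -6 -7 5 0 60"}}

```text
t: 20.6
eef_pos: [488.7, 209.2, 143.6]
tcp_rot: [3.11, -0.007, 0.893]
ft_force: [-0.2, 0.4, -0.1]
opening: 0.633
```

```bash
python3 - <<'E'
from h import *
tilt()
rows([433,211.4,100],0.90,60,n=8)
E
```

```text
toolz world xy [ 0.0289 -0.0147] F [-0.2  0.4 -0.1]
now [488.7 209.2 143.6] [ 3.11  -0.007  0.893] open 60.2 t 20.6
-4.2 -5.8 5.2 -0.001 60; -4.2 -5.8 5.2 -0.001 60; -4.2 -5.8 5.2 -0.001 60; -4.2 -5.8 5.2 -0.001 60; -4.2 -5.8 5.2 -0.001 60; -4.2 -5.8 5.2 -0.001 60; -4.2 -5.8 5.2 -0.001 60; -4.2 -5.8 5.2 -0.001 60
```

>>> {"fn": "send_rows", "kwargs": {"plan": "-4 -6 5 0 60; -4 -6 5 0 60; -4 -6 5 0 60; -4 -6 5 0 60; -4 -6 5 0 60; -4 -6 5 0 60; -4 -6 5 0 60; 0 0 0 0 60"}}

```text
t: 21.4
eef_pos: [430.5, 213.5, 103.7]
tcp_rot: [3.111, -0.005, 0.895]
ft_force: [0.8, -0.1, 0.3]
opening: 0.631
```

```bash
python3 - <<'E'
from h import *
tilt()
rows([432.9,211.4,36],0.90,60,n=8)
E
```

```text
toolz world xy [ 0.0267 -0.0152] F [ 0.8 -0.1  0.3]
now [430.5 213.5 103.7] [ 3.111 -0.005  0.895] open 60.0 t 21.4
-0.1 0.1 8.5 -0.001 60; -0.1 0.1 8.5 -0.001 60; -0.1 0.1 8.5 -0.001 60; -0.1 0.1 8.5 -0.001 60; -0.1 0.1 8.5 -0.001 60; -0.1 0.1 8.5 -0.001 60; -0.1 0.1 8.5 -0.001 60; -0.1 0.1 8.5 -0.001 60
```

>>> {"fn": "send_rows", "kwargs": {"plan": "0 0 9 0 60; 0 0 9 0 60; 0 0 9 0 60; 0 0 9 0 60; 0 0 9 0 60; 0 0 9 0 60; 0 0 5 0 60; 0 0 0 0 60"}}

```text
t: 22.2
eef_pos: [433.1, 212.5, 38.7]
tcp_rot: [3.111, -0.005, 0.894]
ft_force: [-0.6, -1.0, 1.1]
opening: 0.629
```

```bash
python3 - <<'E'
from h import *
tilt()
rows([432.9,211.5,36],0.90,60,n=1)
E
```

```text
toolz world xy [ 0.0265 -0.0153] F [-0.6 -1.   1.1]
now [433.1 212.5  38.7] [ 3.111 -0.005  0.894] open 59.8 t 22.2
-1.0 0.4 2.7 -0.006 60
```

Slow steps keep the tilt constant. Closing on the handle.

>>> {"fn": "send_rows", "kwargs": {"plan": "-1 0.4 2.5 0 60; 0 0 0 0 60; 0 0 0 0 20; 0 0 0 0 20; 0 0 0 0 20; 0 0 0 0 20; 0 0 0 0 20; 0 0 0 0 20"}}

```text
t: 23.0
eef_pos: [433.5, 211.6, 37.2]
tcp_rot: [3.11, -0.007, 0.894]
ft_force: [-1.2, 0.8, -0.4]
opening: 0.252
```

```bash
python3 - <<'E'
from h import *
tilt()
rows([432.9,211.5,36],0.90,60,n=1)
p=cam('wrist','w7')
E
```

```text
toolz world xy [ 0.0288 -0.0145] F [-1.2  0.8 -0.4]
now [433.5 211.6  37.2] [ 3.11  -0.007  0.894] open 24.0 t 23.0
-0.5 -0.4 1.2 -0.006 60
```

View pics/w7.png

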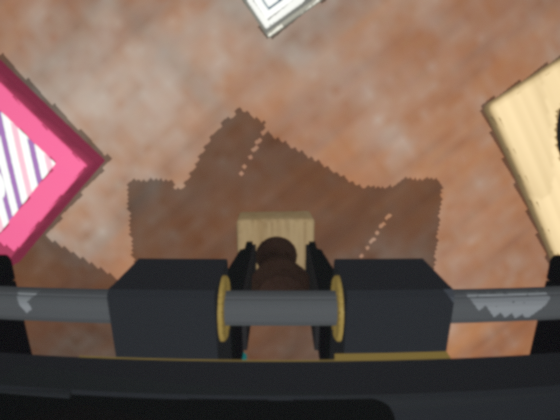

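>>> {"fn": "send_rows", "kwargs": {"plan": "0 0 -5 0 20; 0 0 -12 0 20; 0 0 -15 0 20; 0 0 -18 0 20; 0 0 -18 0 20; 0 0 -18 0 20; 0 0 -15 0 20; 0 0 0 0 20"}}

```text
t: 23.85
eef_pos: [429.8, 213.0, 143.5]
tcp_rot: [3.111, -0.006, 0.894]
ft_force: [0.7, 0.1, -0.8]
opening: 0.247
```

```bash
python3 - <<'E'
from h import *
tilt()
rows([609.3,-42.2,140],1.465,20,n=14)
E
```

```text
toolz world xy [ 0.0273 -0.0148] F [ 0.7  0.1 -0.8]
now [429.8 213.  143.5] [ 3.111 -0.006  0.894] open 23.5 t 23.85
-6.2 21.4 0.9 -0.041 20; -7.1 21.1 0.9 -0.041 20; -7.9 20.8 0.9 -0.041 20; -8.8 20.5 0.9 -0.041 20; -9.6 20.1 0.9 -0.041 20; -10.4 19.7 0.9 -0.041 20; -11.2 19.3 0.9 -0.041 20; -12.0 18.8 0.9 -0.041 20
-12.7 18.3 0.9 -0.041 20; -13.4 17.8 0.9 -0.041 20; -14.2 17.2 0.9 -0.041 20; -14.9 16.6 0.9 -0.041 20; -15.5 16.0 0.9 -0.041 20; -16.2 15.3 0.9 -0.041 20
```

>>> {"fn": "send_rows", "kwargs": {"plan": "-6 21 1 -0.04 20; -7 21 1 -0.04 20; -8 21 1 -0.04 20; -9 20 1 -0.04 20; -10 20 1 -0.04 20; -10 20 1 -0.04 20; -11 19 1 -0.04 20; -12 19 1 -0.04 20"}}

```text
t: 24.65
eef_pos: [532.6, 63.9, 136.0]
tcp_rot: [3.115, 0.006, 1.231]
ft_force: [-0.1, -0.2, -0.6]
opening: 0.248
```

```bash
python3 - <<'E'
from h import *
tilt()
rows([609.3,-42.2,130],1.465,20,n=6)
E
```

```text
toolz world xy [ 0.0226 -0.0147] F [-0.1 -0.2 -0.6]
now [532.6  63.9 136. ] [3.115 0.006 1.231] open 23.6 t 24.65
-12.4 17.9 1.5 -0.039 20; -13.1 17.4 1.5 -0.039 20; -13.8 16.9 1.5 -0.039 20; -14.4 16.3 1.5 -0.039 20; -15.0 15.8 1.5 -0.039 20; -15.6 15.2 1.5 -0.039 20
```

>>> {"fn": "send_rows", "kwargs": {"plan": "-12 18 1 -0.04 20; -13 17 1 -0.04 20; -14 17 1 -0.04 20; -14 16 1 -0.04 20; -15 16 1 -0.04 20; -8 8 1 -0.02 20; 0 0 0 0 20; 0 0 0 0 20"}}

```text
t: 25.45
eef_pos: [604.6, -38.9, 125.0]
tcp_rot: [3.126, 0.012, 1.457]
ft_force: [-0.0, 0.5, -0.8]
opening: 0.248
```

```bash
python3 - <<'E'
from h import *
tilt()
rows([609.3,-42.2,90],1.465,20,n=6)
p=cam('wrist','w8')
E
```

```text
toolz world xy [ 0.0139 -0.0138] F [-0.   0.5 -0.8]
now [604.6 -38.9 125. ] [3.126 0.012 1.457] open 23.6 t 25.45
-0.4 0.8 5.9 -0.001 20; -0.4 0.8 5.9 -0.001 20; -0.4 0.8 5.9 -0.001 20; -0.4 0.8 5.9 -0.001 20; -0.4 0.8 5.9 -0.001 20; -0.4 0.8 5.9 -0.001 20
```

View pics/w8.png

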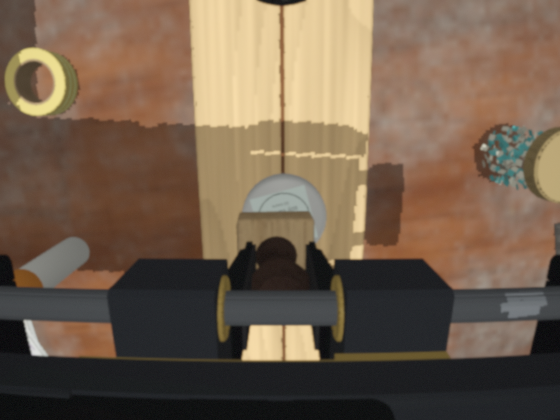

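>>> {"fn": "send_rows", "kwargs": {"plan": "-1 2 7 0 20; -1 2 7 0 20; -1 1 7 0 20; 0 0 7 0 20; 0 0 7 0 20; 0 0 7 0 20; 0 0 0 0 20; 0 0 0 0 20"}}

```text
t: 26.3
eef_pos: [608.7, -41.1, 78.5]
tcp_rot: [3.128, 0.012, 1.459]
ft_force: [0.5, -0.2, -0.2]
opening: 0.251
```

```bash
python3 - <<'E'
from h import *
tilt()
rows([609.3,-42.2,73],1.465,20,n=2)
E
```

```text
toolz world xy [ 0.0121 -0.0134] F [ 0.5 -0.2 -0.2]
now [608.7 -41.1  78.5] [3.128 0.012 1.459] open 23.8 t 26.3
-0.5 0.3 2.8 -0.003 20; -0.5 0.3 2.8 -0.003 20
```

>>> {"fn": "send_rows", "kwargs": {"plan": "-0.6 0.3 3 0 20; -0.5 0.3 2 0 20; 0 0 0 0 20; 0 0 0 0 20"}}

```text
t: 26.7
eef_pos: [609.7, -42.5, 73.9]
tcp_rot: [3.127, 0.012, 1.459]
ft_force: [0.1, -0.2, 0.0]
opening: 0.251
```

```bash
python3 - <<'E'
from h import *
tilt()
rows([609.3,-42.2,69.5],1.465,20,n=2)
p=cam('side'); u,v=proj(p,[608,-42,50]).round().astype(int); print(u,v)
cv2.imwrite('pics/s9.png',cv2.cvtColor(cv2.resize(p['image'][v-50:v+50,u-60:u+60],None,fx=5,fy=5,interpolation=cv2.INTER_CUBIC),cv2.COLOR_RGB2BGR))
p=cam('scene'); u,v=proj(p,[608,-42,50]).round().astype(int); print(u,v)
cv2.imwrite('pics/c9.png',cv2.cvtColor(cv2.resize(p['image'][v-50:v+50,u-60:u+60],None,fx=5,fy=5,interpolation=cv2.INTER_CUBIC),cv2.COLOR_RGB2BGR))
E
```

```text
toolz world xy [ 0.0133 -0.0136] F [ 0.1 -0.2  0. ]
now [609.7 -42.5  73.9] [3.127 0.012 1.459] open 23.9 t 26.7
0.2 -0.2 2.2 -0.003 20; 0.2 -0.2 2.2 -0.003 20
298 218
281 196
```

View pics/s9.png

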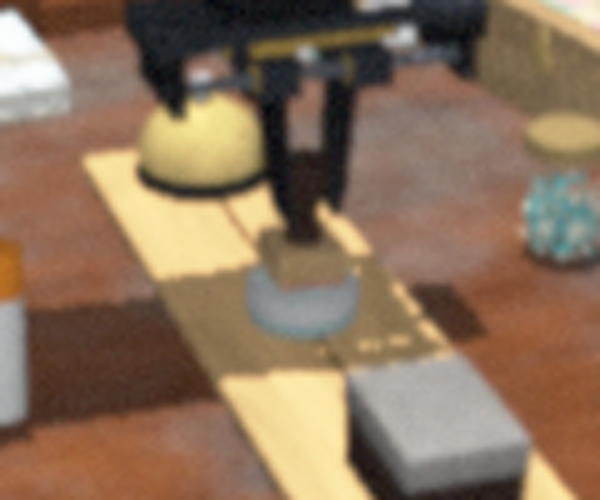

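View pics/c9.png

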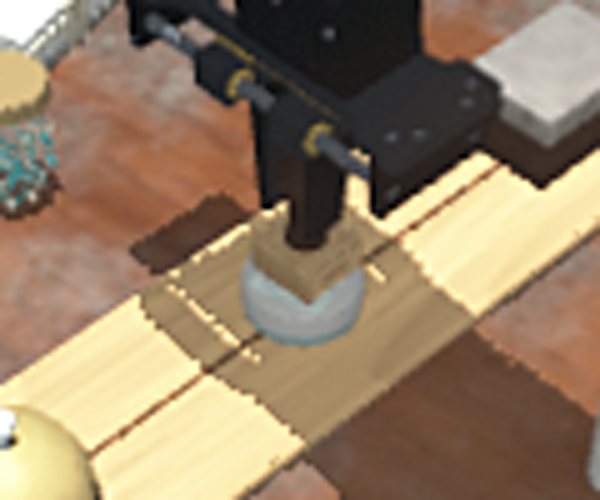

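>>> {"fn": "send_rows", "kwargs": {"plan": "0 0 2 0 20; 0 0 2 0 20; 0 0 0 0 20; 0 0 0 0 20"}}

```text
t: 27.2
eef_pos: [609.8, -42.5, 69.7]
tcp_rot: [3.126, 0.012, 1.459]
ft_force: [-0.1, 0.6, -0.0]
opening: 0.252
```

```bash
python3 - <<'E'
from h import *
tilt()
rows([609.3,-42.2,69.2],1.465,20,n=1)
E
```

```text
toolz world xy [ 0.0137 -0.0136] F [-0.1  0.6 -0. ]
now [609.8 -42.5  69.7] [3.126 0.012 1.459] open 24.0 t 27.2
0.3 -0.5 0.5 -0.006 20
```

>>> {"fn": "send_rows", "kwargs": {"plan": "0.2 -0.3 0.8 0 20; 0 0 0 0 20; 0 0 0 0 20"}}

```text
t: 27.5
eef_pos: [609.8, -42.6, 69.7]
tcp_rot: [3.125, 0.012, 1.459]
ft_force: [-0.2, -0.2, -0.6]
opening: 0.249
```

```bash
python3 - <<'E'
from h import *
tilt()
rows([609.3,-42.2,69.2],1.465,20,n=1)
E
```

```text
toolz world xy [ 0.0149 -0.0141] F [-0.2 -0.2 -0.6]
now [609.8 -42.6  69.7] [3.125 0.012 1.459] open 23.7 t 27.5
0.3 -0.6 0.5 -0.006 20
```

>>> {"fn": "send_rows", "kwargs": {"plan": "0.3 -0.4 1.5 0 20; 0 0 0 0 20; 0 0 0 0 20"}}

```text
t: 27.8
eef_pos: [610.0, -42.7, 69.7]
tcp_rot: [3.123, 0.013, 1.459]
ft_force: [0.5, -0.1, -1.6]
opening: 0.248
```

```bash
python3 - <<'E'
from h import *
tilt()
rows([609.3,-42.2,69.2],1.465,20,n=1)
E
```

```text
toolz world xy [ 0.0169 -0.015 ] F [ 0.5 -0.1 -1.6]
now [610.  -42.7  69.7] [3.123 0.013 1.459] open 23.6 t 27.8
0.4 -0.7 0.5 -0.006 20
```

>>> {"fn": "send_rows", "kwargs": {"plan": "0 0 0 0 28; 0 0 0 0 30; 0 0 0 0 40; 0 0 0 0 60; 0 0 0 0 60; 0 0 0 0 60"}}

```text
t: 28.4
eef_pos: [609.8, -42.4, 68.9]
tcp_rot: [3.124, 0.013, 1.459]
ft_force: [-0.2, 0.5, 0.9]
opening: 0.589
```

>>> {"fn": "send_rows", "kwargs": {"plan": "0 0 -5 0 60; 0 0 -10 0 60; 0 0 -15 0 60; 0 0 -20 0 60; 0 0 -20 0 60; 0 0 -20 0 60; 0 0 0 0 60"}}

```text
t: 29.1
eef_pos: [608.4, -41.0, 166.2]
tcp_rot: [3.123, 0.013, 1.459]
ft_force: [-0.9, 0.4, 0.3]
opening: 0.629
```

```bash
python3 - <<'E'
from h import *
tilt()
rows([520,-60,250],0,60)
for n in ('side','scene'):
  p=cam(n); u,v=proj(p,[608,-42,50]).round().astype(int)
  cv2.imwrite(f'pics/{n}10.png',cv2.cvtColor(cv2.resize(p['image'][v-50:v+50,u-60:u+60],None,fx=5,fy=5,interpolation=cv2.INTER_CUBIC),cv2.COLOR_RGB2BGR))
cam('wrist','w10')
E
```

```text
toolz world xy [ 0.0175 -0.0149] F [-0.9  0.4  0.3]
now [608.4 -41.  166.2] [3.123 0.013 1.459] open 59.9 t 29.1
-2.7 -7.7 -7.7 0.133 60; -3.7 -7.2 -7.7 0.133 60; -4.6 -6.7 -7.7 0.133 60; -5.5 -6.0 -7.7 0.133 60; -6.2 -5.2 -7.7 0.133 60; -6.8 -4.4 -7.7 0.133 60; -7.4 -3.4 -7.7 0.133 60; -7.7 -2.4 -7.7 0.133 60
-8.0 -1.4 -7.7 0.133 60; -8.1 -0.3 -7.7 0.133 60; -8.1 0.8 -7.7 0.133 60
```

View pics/side10.png

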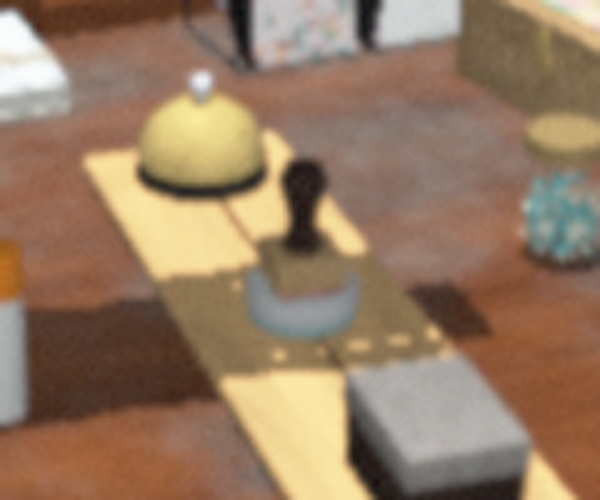

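View pics/w10.png

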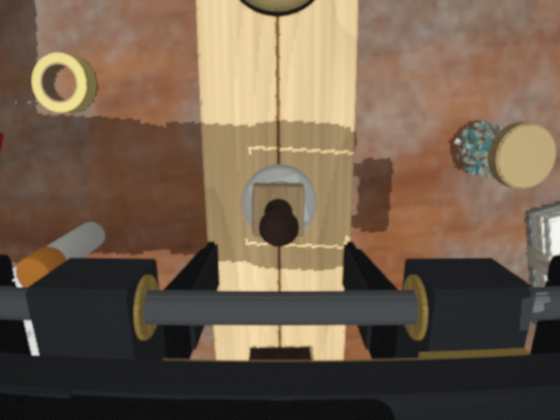

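```bash
python3 - <<'E'
from h import *
p=cam('wrist'); im=p['image']
cv2.imwrite('pics/w11.png',cv2.cvtColor(cv2.resize(im[150:260,220:340],None,fx=5,fy=5,interpolation=cv2.INTER_CUBIC),cv2.COLOR_RGB2BGR))
o=cv2.resize(im[150:260,220:340],None,fx=5,fy=5,interpolation=cv2.INTER_CUBIC)
# overlay predicted outlines
C=np.array([608.4,-42.8]); th=.105; yv=np.array([np.sin(th),np.cos(th)]); xv=np.array([np.cos(th),-np.sin(th)])
def d(P,col):
    q=((np.array([proj(p,x) for x in P])-[220,150])*5+2).astype(int); cv2.polylines(o,[q.reshape(-1,1,2)],True,col,1)
a=np.linspace(0,2*np.pi,60)
d([[*(C+31*np.array([np.cos(t),np.sin(t)])),32] for t in a],(255,0,0))
d([[*(C+20*i*xv+20*j*yv),54] for i,j in((1,1),(1,-1),(-1,-1),(-1,1))],(0,255,0))
cv2.imwrite('pics/w11o.png',cv2.cvtColor(o,cv2.COLOR_RGB2BGR)); lineat(p,20,150,278)
E
```

```text
line x=0.1033 y + 613.12 ; at -43: 608.68 res 0.16 yrange 2.0 102.0
```

View pics/w11o.png

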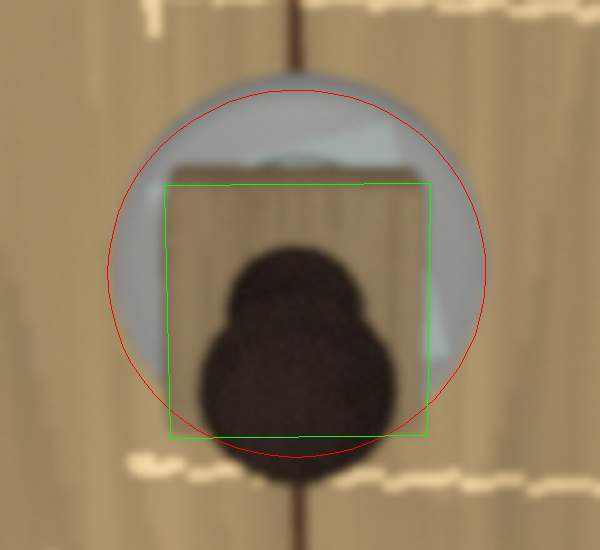

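The stamp stands upright, and its foot outline matches the predicted centred square on the lid. Next is the glue stick at about (429.5,-58.6).

```bash
python3 - <<'E'
from h import *
rows([429.5,-58.6,140],1.465,60,n=10)
E
```

```text
now [606.9 -40.9 162.2] [3.129 0.013 1.459] open 59.6 t 29.3
-3.7 -17.5 2.0 -0.001 60; -3.7 -17.5 2.0 -0.001 60; -3.7 -17.5 2.0 -0.001 60; -3.7 -17.5 2.0 -0.001 60; -3.7 -17.5 2.0 -0.001 60; -3.7 -17.5 2.0 -0.001 60; -3.7 -17.5 2.0 -0.001 60; -3.6 -17.5 2.0 -0.001 60
-3.6 -17.5 2.0 -0.001 60; -3.6 -17.5 2.0 -0.001 60
```

>>> {"fn": "send_rows", "kwargs": {"plan": "-4 -17 1 0 60; -4 -17 1 0 60; -4 -17 1 0 60; -4 -17 1 0 60; -4 -17 1 0 60; -4 -17 1 0 60; -4 -17 1 0 60; -3 -17 1 0 60"}}

```text
t: 30.1
eef_pos: [461.3, -56.4, 144.6]
tcp_rot: [-3.141, 0.011, 1.46]
ft_force: [-0.1, 0.3, -0.7]
opening: 0.632
```

>>> {"fn": "send_rows", "kwargs": {"plan": "-3 -15 1 0 60; -3 -12 1 0 60; 0 0 0 0 60; 0 0 0 0 60"}}

```text
t: 30.5
eef_pos: [429.8, -59.1, 140.0]
tcp_rot: [-3.134, 0.01, 1.459]
ft_force: [0.2, -0.6, -0.3]
opening: 0.631
```

```bash
python3 - <<'E'
from h import *
p=cam('wrist','w12')
tilt()
for r in regions_of('glue_center',p)[:2]:
    x,e,b=fit(p,'glue_center',r['pixels'],(429,-58),0); print(r['confidence'],r['bbox'],x.round(1),e,b)
rows([429.5,-58.6,140],1.465,60,n=1)
E
```

```text
toolz world xy [-0.0084 -0.009 ] F [0.1 0.1 0.4]
0.6 [257.2, 184.9, 42.6, 72.1] [430.1 -58.1] 0.39138264215702867 0.032074973747781975
now [430. -59. 140.] [-3.135  0.01   1.459] open 60.1 t 30.6
0.4 -0.6 0.0 -0.006 60
```

View pics/w12.png

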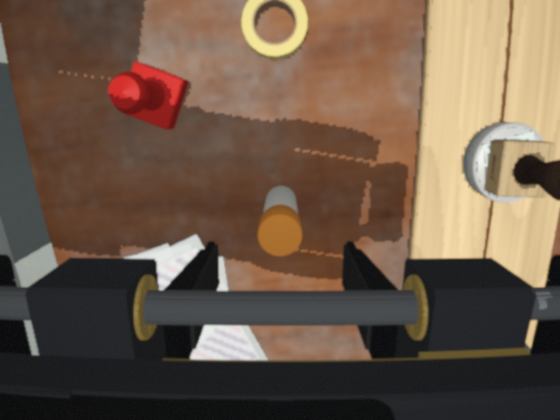

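>>> {"fn": "send_rows", "kwargs": {"plan": "0.7 0 10 0 60; 0 0 12 0 60; 0 0 12 0 60; 0 0 12 0 60; 0 0 12 0 60; 0 0 12 0 60; 0 0 0 0 60"}}

```text
t: 31.3
eef_pos: [432.1, -58.4, 63.4]
tcp_rot: [-3.135, 0.01, 1.46]
ft_force: [-0.6, -0.2, -0.1]
opening: 0.635
```

```bash
python3 - <<'E'
from h import *
tilt()
rows([430,-58.3,41],1.465,60,n=3)
E
```

```text
toolz world xy [-0.0076 -0.0091] F [-0.6 -0.2 -0.1]
now [432.1 -58.4  63.4] [-3.135  0.01   1.46 ] open 60.4 t 31.3
0.0 -0.6 7.5 -0.002 60; 0.0 -0.6 7.5 -0.002 60; 0.0 -0.6 7.5 -0.002 60
```

>>> {"fn": "send_rows", "kwargs": {"plan": "0 -1 8 0 60; 0 -0.5 8 0 60; 0 -0.5 6 0 60; 0 0 0 0 60; 0 0 0 0 60"}}

```text
t: 31.8
eef_pos: [430.3, -58.2, 39.5]
tcp_rot: [-3.135, 0.01, 1.461]
ft_force: [-0.1, 0.1, -0.1]
opening: 0.631
```

```bash
python3 - <<'E'
from h import *
tilt()
rows([430,-58.3,41],1.465,60,n=1)
E
```

```text
toolz world xy [-0.0074 -0.0091] F [-0.1  0.1 -0.1]
now [430.3 -58.2  39.5] [-3.135  0.01   1.461] open 60.0 t 31.8
-0.1 -0.3 -1.5 -0.004 60
```

>>> {"fn": "send_rows", "kwargs": {"plan": "0 0 0 0 20; 0 0 0 0 20; 0 0 0 0 20; 0 0 0 0 20; 0 0 0 0 20; 0 0 0 0 20; 0 0 0 0 20"}}

```text
t: 32.5
eef_pos: [430.9, -58.4, 40.5]
tcp_rot: [-3.137, 0.01, 1.461]
ft_force: [-0.9, -0.1, 0.1]
opening: 0.28
```

>>> {"fn": "send_rows", "kwargs": {"plan": "0 0 -5 0 20; 0 0 -15 0 20; 0 0 -20 0 20; 0 0 -20 0 20; 0 0 -20 0 20; 0 0 0 0 20; 0 0 0 0 20"}}

```text
t: 33.2
eef_pos: [430.7, -57.4, 124.4]
tcp_rot: [-3.136, 0.01, 1.461]
ft_force: [-0.5, 0.1, -0.2]
opening: 0.281
```

```bash
python3 - <<'E'
from h import *
p=cam('wrist','w13')
tilt()
rows([598.6,-137.2,125],1.465,20,n=9)
E
```

```text
toolz world xy [-0.0066 -0.0092] F [-0.  -0.2 -0.3]
now [430.7 -57.4 124.2] [-3.136  0.01   1.461] open 26.5 t 33.25
-6.8 19.5 -0.1 -0.000 20; -6.8 19.5 -0.1 -0.000 20; -6.8 19.5 -0.1 -0.000 20; -6.8 19.5 -0.1 -0.000 20; -6.8 19.5 -0.1 -0.000 20; -6.8 19.5 -0.1 -0.000 20; -6.8 19.5 -0.1 -0.000 20; -6.8 19.5 -0.1 -0.000 20
-6.8 19.5 -0.1 -0.000 20
```

View pics/w13.png

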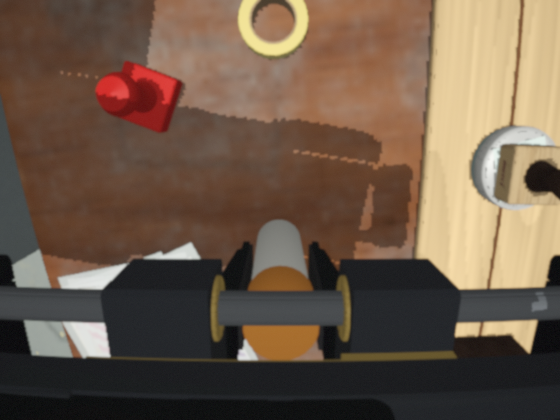

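>>> {"fn": "send_rows", "kwargs": {"plan": "-7 19 0 0 20; -7 19 0 0 20; -7 19 0 0 20; -7 19 0 0 20; -7 19 0 0 20; -7 19 0 0 20; -7 19 0 0 20; -7 19 0 0 20"}}

```text
t: 34.05
eef_pos: [575.8, -130.6, 114.0]
tcp_rot: [-3.121, 0.007, 1.461]
ft_force: [0.6, 0.6, -0.2]
opening: 0.279
```

```bash
python3 - <<'E'
from h import *
tilt()
rows([598.6,-137.2,120],1.465,20,n=2)
E
```

```text
toolz world xy [-0.0212 -0.0045] F [ 0.6  0.6 -0.2]
now [ 575.8 -130.6  114. ] [-3.121  0.007  1.461] open 26.6 t 34.05
-2.1 11.6 -3.2 -0.002 20; -2.1 11.6 -3.2 -0.002 20
```

>>> {"fn": "send_rows", "kwargs": {"plan": "-2 10 0 0 20; -2 9 0 0 20; -1 4 2 0 20; 0 0 5 0 20; 0 0 0 0 20; 0 0 0 0 20"}}

```text
t: 34.65
eef_pos: [597.7, -137.9, 101.8]
tcp_rot: [-3.115, 0.005, 1.461]
ft_force: [0.6, -0.3, 0.3]
opening: 0.279
```

```bash
python3 - <<'E'
from h import *
tilt()
rows([598.8,-137.6,60],1.465,20,n=7)
E
```

```text
toolz world xy [-0.0271 -0.0025] F [ 0.6 -0.3  0.3]
now [ 597.7 -137.9  101.8] [-3.115  0.005  1.461] open 26.5 t 34.65
0.1 0.3 6.0 -0.001 20; 0.1 0.3 6.0 -0.001 20; 0.1 0.3 6.0 -0.001 20; 0.1 0.3 6.0 -0.001 20; 0.1 0.3 6.0 -0.001 20; 0.1 0.3 6.0 -0.001 20; 0.1 0.3 6.0 -0.001 20
```

>>> {"fn": "send_rows", "kwargs": {"plan": "0 0.3 6 0 20; 0 0.3 6 0 20; 0 0.3 6 0 20; 0 0.3 6 0 20; 0 0.3 6 0 20; 0 0.3 6 0 20; 0 0 4 0 20; 0 0 0 0 20"}}

```text
t: 35.45
eef_pos: [597.6, -137.8, 58.1]
tcp_rot: [-3.114, 0.005, 1.461]
ft_force: [0.2, -0.7, 0.0]
opening: 0.282
```

```bash
python3 - <<'E'
from h import *
tilt()
rows([598.9,-137.6,53],1.465,20,n=1)
E
```

```text
toolz world xy [-0.0277 -0.0023] F [ 0.2 -0.7  0. ]
now [ 597.6 -137.8   58.1] [-3.114  0.005  1.461] open 26.8 t 35.45
0.3 1.4 5.1 -0.004 20
```

>>> {"fn": "send_rows", "kwargs": {"plan": "0.2 1.5 2 0 20; 0 0.3 2 0 20; 0 0 1 0 20; 0 0 0 0 20; 0 0 0 0 20"}}

```text
t: 35.95
eef_pos: [599.9, -137.9, 53.1]
tcp_rot: [-3.115, 0.006, 1.461]
ft_force: [1.2, 0.2, -0.7]
opening: 0.279
```

```bash
python3 - <<'E'
from h import *
tilt()
rows([599,-137.6,53],1.465,20,n=1)
p=cam('wrist','w14')
E
```

```text
toolz world xy [-0.0267 -0.0026] F [ 1.2  0.2 -0.7]
now [ 599.9 -137.9   53.1] [-3.115  0.006  1.461] open 26.5 t 35.95
0.2 -0.9 0.2 -0.004 20
```

View pics/w14.png

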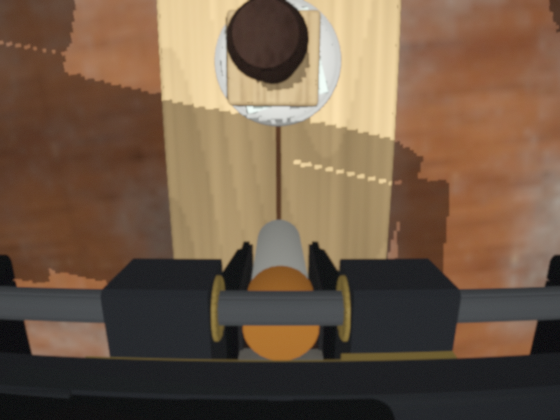

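>>> {"fn": "send_rows", "kwargs": {"plan": "0.2 -0.8 0.8 0 20; 0 0 0 0 20; 0 0 0 0 20; 0 0 0 0 29; 0 0 0 0 32; 0 0 0 0 45; 0 0 0 0 60; 0 0 0 0 60"}}

```text
t: 36.8
eef_pos: [599.1, -137.7, 52.7]
tcp_rot: [-3.116, 0.006, 1.461]
ft_force: [-0.6, -0.2, -0.4]
opening: 0.534
```

>>> {"fn": "send_rows", "kwargs": {"plan": "0 0 -5 0 60; 0 0 -15 0 60; 0 0 -20 0 60; 0 0 -20 0 60; 0 0 -20 0 60; 0 0 -20 0 60; 0 0 0 0 60"}}

```text
t: 37.5
eef_pos: [601.6, -137.3, 157.8]
tcp_rot: [-3.115, 0.006, 1.461]
ft_force: [-0.2, 0.3, 0.5]
opening: 0.629
```

```bash
python3 - <<'E'
from h import *
p=cam('wrist','w15')
for r in regions_of('glue_center',p)[:1]:
    x,e,b=fit(p,'glue_center',r['pixels'],(598,-137),12); print(r['confidence'],r['bbox'],x.round(1),e,b)
tilt()
rows([440.5,77.3,130],1.465,95,n=12)
E
```

```text
0.71 [257.0, 184.7, 37.3, 70.0] [ 597.7 -137.1] 0.378478790297697 -0.17786710569312902
toolz world xy [-0.0305 -0.0013] F [ 0.1 -0.2 -0.1]
now [ 600.5 -136.9  155.1] [-3.111  0.005  1.461] open 59.8 t 37.6
16.3 -15.1 2.5 -0.000 95; 16.3 -15.1 2.5 -0.000 95; 16.3 -15.1 2.5 -0.000 95; 16.3 -15.1 2.5 -0.000 95; 16.3 -15.1 2.5 -0.000 95; 16.3 -15.1 2.5 -0.000 95; 16.3 -15.1 2.5 -0.000 95; 16.3 -15.1 2.5 -0.000 95
16.3 -15.1 2.5 -0.000 95; 16.3 -15.1 2.5 -0.000 95; 16.3 -15.1 2.5 -0.000 95; 16.3 -15.1 2.5 -0.000 95
```

View pics/w15.png

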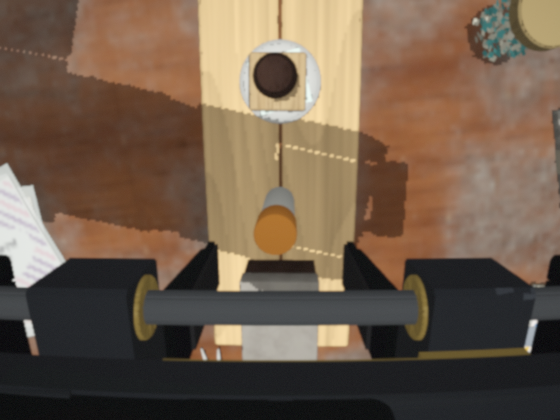

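>>> {"fn": "send_rows", "kwargs": {"plan": "16 -15 0 0 95; 16 -15 0 0 95; 16 -15 0 0 95; 16 -15 0 0 95; 16 -15 0 0 95; 16 -15 2 0 95; 16 -15 4 0 95; 16 -15 4 0 95"}}

```text
t: 38.4
eef_pos: [487.7, 7.1, 138.9]
tcp_rot: [-3.098, 0.003, 1.458]
ft_force: [0.0, 0.1, -1.6]
opening: 0.998
```

```bash
python3 - <<'E'
from h import *
tilt()
rows([440.5,77.3,110],1.465,95,n=5)
E
```

```text
toolz world xy [-0.0438  0.0015] F [ 0.   0.1 -1.6]
now [487.7   7.1 138.9] [-3.098e+00  3.000e-03  1.458e+00] open 94.9 t 38.4
12.9 -10.7 6.2 -0.001 95; 12.9 -10.7 6.2 -0.001 95; 12.9 -10.7 6.2 -0.001 95; 13.0 -10.6 6.2 -0.001 95; 13.0 -10.6 6.2 -0.001 95
```

>>> {"fn": "send_rows", "kwargs": {"plan": "33 -27 5 0 80; 32 -26 5 0 80; 0 0 0 0 80; 0 0 0 0 80"}}

```text
t: 38.8
eef_pos: [436.3, 81.1, 126.8]
tcp_rot: [-3.09, 0.004, 1.459]
ft_force: [0.3, -0.0, -0.2]
opening: 0.847
```

```bash
python3 - <<'E'
from h import *
tilt()
p=cam('wrist','w16')
for r in regions_of('tape_center',p)[:1]:
    x,e,b=fit(p,'tape_center',r['pixels'],(440,77),0); print(r['confidence'],r['bbox'],x.round(1),e,b)
rows([440.5,77.3,100],1.465,80,n=1)
E
```

```text
toolz world xy [-0.0517  0.0013] F [ 0.3 -0.  -0.2]
0.63 [262.8, 181.0, 59.6, 67.5] [440.8  77.8] 0.505889277464511 -0.4171802021486032
now [436.7  80.5 126.9] [-3.09   0.004  1.458] open 80.2 t 38.9
-2.6 5.5 26.7 -0.007 80
```

>>> {"fn": "send_rows", "kwargs": {"plan": "0 5 40 0 80; 0 3 35 0 80; 0 0 0 0 80; 0 0 0 0 80"}}

```text
t: 39.3
eef_pos: [444.5, 76.7, 50.3]
tcp_rot: [-3.094, 0.004, 1.453]
ft_force: [0.5, 0.2, -0.5]
opening: 0.84
```

```bash
python3 - <<'E'
from h import *
tilt()
rows([440.7,77.6,30],1.465,80,n=1)
E
```

```text
toolz world xy [-0.0477  0.0016] F [ 0.5  0.2 -0.5]
now [444.5  76.7  50.3] [-3.094  0.004  1.453] open 79.8 t 39.3
0.6 -3.0 20.5 -0.012 80
```

>>> {"fn": "send_rows", "kwargs": {"plan": "0 -3 -12 0 80; 0 0 -12 0 80; 0 0 -12 0 80; 0 0 -12 0 80; 0 0 -12 0 80; 0 0 -12 0 80; 0 0 -12 0 80; 0 0 -12 0 80"}}

```text
t: 40.1
eef_pos: [448.9, 73.7, 161.7]
tcp_rot: [-3.105, 0.003, 1.448]
ft_force: [-0.6, 1.0, -0.6]
opening: 0.841
```

```bash
python3 - <<'E'
from h import *
tilt()
rows([440.7,77.6,30],1.465,80,n=1)
E
```

```text
toolz world xy [-0.037   0.0018] F [-0.6  1.  -0.6]
now [448.9  73.7 161.7] [-3.105e+00  3.000e-03  1.448e+00] open 80.0 t 40.1
3.2 -3.7 132.0 -0.017 80
```

>>> {"fn": "send_rows", "kwargs": {"plan": "0 0 30 0 80; 0 0 30 0 80; 0 0 30 0 80; 0 0 0 0 80; 0 0 0 0 80"}}

```text
t: 40.6
eef_pos: [451.1, 72.4, 81.0]
tcp_rot: [-3.123, 0.0, 1.446]
ft_force: [0.5, -0.1, -0.2]
opening: 0.843
```

```bash
python3 - <<'E'
from h import *
tilt()
rows([440.7,77.6,30],1.465,80,n=1)
E
```

```text
toolz world xy [-0.0189  0.0021] F [ 0.5 -0.1 -0.2]
now [451.1  72.4  81. ] [-3.123  0.     1.446] open 80.2 t 40.6
3.9 -10.0 51.2 -0.019 80
```

Tilt is reduced. Approaching the tape slowly.

>>> {"fn": "send_rows", "kwargs": {"plan": "1 -2 8 -0.01 80; 1 -2 8 -0.01 80; 1 -2 8 0 80; 1 -2 8 0 80; 0 -1 8 0 80; 0 -1 5 0 80; 0 0 0 0 80; 0 0 0 0 80"}}

```text
t: 41.4
eef_pos: [441.7, 78.0, 36.3]
tcp_rot: [-3.128, -0.001, 1.468]
ft_force: [-0.8, -0.8, 0.0]
opening: 0.843
```

```bash
python3 - <<'E'
from h import *
tilt()
rows([440.7,77.6,5],1.465,80,n=4)
E
```

```text
toolz world xy [-0.0136  0.0022] F [-0.8 -0.8  0. ]
now [441.7  78.   36.3] [-3.128e+00 -1.000e-03  1.468e+00] open 80.1 t 41.4
-0.1 -0.1 7.8 0.001 80; -0.1 -0.1 7.8 0.001 80; -0.1 -0.1 7.8 0.001 80; -0.1 -0.1 7.8 0.001 80
```

>>> {"fn": "send_rows", "kwargs": {"plan": "0 0 8 0 80; 0 0 8 0 80; 0 0 7 0 80; 0 0 6 0 80; 0 0 0 0 80; 0 0 0 0 80"}}

```text
t: 42.0
eef_pos: [441.6, 78.0, 4.7]
tcp_rot: [-3.128, -0.001, 1.467]
ft_force: [-0.5, 0.7, 0.9]
opening: 0.842
```

```bash
python3 - <<'E'
from h import *
tilt()
rows([440.7,77.6,4],1.465,80,n=1)
E
```

```text
toolz world xy [-0.0134  0.0022] F [-0.5  0.7  0.9]
now [441.6  78.    4.7] [-3.128e+00 -1.000e-03  1.467e+00] open 80.1 t 42.0
-0.5 -0.8 0.7 0.002 80
```

>>> {"fn": "send_rows", "kwargs": {"plan": "-0.4 -0.8 0 0 42; 0 0 0 0 42; 0 0 0 0 42; 0 0 0 0 42; 0 0 0 0 42; 0 0 0 0 42; 0 0 0 0 42"}}

```text
t: 42.7
eef_pos: [441.1, 77.7, 5.5]
tcp_rot: [-3.13, -0.001, 1.468]
ft_force: [0.4, 0.8, -0.2]
opening: 0.495
```

>>> {"fn": "send_rows", "kwargs": {"plan": "0 0 -4 0 42; 0 0 -12 0 42; 0 0 -15 0 42; 0 0 -15 0 42; 0 0 -15 0 42; 0 0 -12 0 42; 0 0 0 0 42"}}

```text
t: 43.4
eef_pos: [441.5, 77.5, 82.2]
tcp_rot: [-3.128, -0.001, 1.468]
ft_force: [-0.3, 0.9, -1.2]
opening: 0.498
```

```bash
python3 - <<'E'
from h import *
tilt()
p=cam('wrist','w17')
C=np.array([608.4,-42.8]); yv=np.array([np.sin(.1045),np.cos(.1045)]); print(C+95*yv,C-95*yv)
rows([618.5,51.7,85],1.465,42,n=10)
E
```

```text
toolz world xy [-0.0131  0.0021] F [-0.3  0.9 -1.2]
[618.3094414   51.68175999] [ 598.4905586  -137.28175999]
now [441.2  77.5  81.5] [-3.128e+00 -1.000e-03  1.467e+00] open 47.0 t 43.45
-0.7 17.9 -0.6 0.000 42; -0.7 17.9 -0.6 0.000 42; -0.7 17.9 -0.6 0.000 42; -0.7 17.9 -0.6 0.000 42; -0.7 17.9 -0.6 0.000 42; -0.7 17.9 -0.6 0.000 42; -0.7 17.9 -0.6 0.000 42; -0.7 17.9 -0.6 0.000 42
-0.7 17.9 -0.6 0.000 42; -0.7 17.9 -0.6 0.000 42
```

View pics/w17.png

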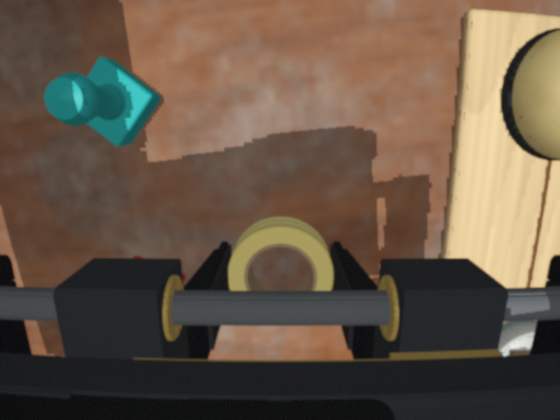

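>>> {"fn": "send_rows", "kwargs": {"plan": "-1 18 0 0 42; -1 18 0 0 42; -1 18 0 0 42; -1 18 0 0 42; -1 18 0 0 42; -1 18 0 0 42; 0 18 0 0 42; 0 18 0 0 42"}}

```text
t: 44.25
eef_pos: [584.3, 56.1, 72.5]
tcp_rot: [-3.117, 0.0, 1.468]
ft_force: [-0.5, -0.5, -1.1]
opening: 0.496
```

```bash
python3 - <<'E'
from h import *
tilt()
rows([618.5,51.7,75],1.465,42,n=2)
E
```

```text
toolz world xy [-0.0241  0.0021] F [-0.5 -0.5 -1.1]
now [584.3  56.1  72.5] [-3.117  0.     1.468] open 47.1 t 44.25
-0.4 17.2 -1.7 0.002 42; -0.4 17.2 -1.7 0.002 42
```

>>> {"fn": "send_rows", "kwargs": {"plan": "-1 14 0 0 42; -1 12 0 0 42; 0 5 2 0 42; 0 0 6 0 42; 0 0 6 0 42; 0 0 6 0 42; 0 0 0 0 42; 0 0 0 0 42"}}

```text
t: 45.05
eef_pos: [613.2, 50.8, 43.9]
tcp_rot: [-3.109, 0.001, 1.468]
ft_force: [0.6, 0.0, -0.6]
opening: 0.503
```

```bash
python3 - <<'E'
from h import *
tilt()
rows([618.5,51.6,25],1.465,42,n=3)
E
```

```text
toolz world xy [-0.0321  0.0024] F [ 0.6  0.  -0.6]
now [613.2  50.8  43.9] [-3.109e+00  1.000e-03  1.468e+00] open 47.9 t 45.05
0.4 1.9 6.2 0.001 42; 0.4 1.9 6.2 0.001 42; 0.4 1.9 6.2 0.001 42
```

>>> {"fn": "send_rows", "kwargs": {"plan": "0.4 2 6 0 42; 0.3 2 6 0 42; 0.2 2 4 0 42; 0 0 2 0 42; 0 0 0 0 42; 0 0 0 0 42"}}

```text
t: 45.65
eef_pos: [619.2, 51.3, 24.4]
tcp_rot: [-3.11, 0.001, 1.468]
ft_force: [-0.0, 0.5, 0.1]
opening: 0.496
```

```bash
python3 - <<'E'
from h import *
tilt()
rows([618.4,51.6,18],1.465,42,n=1)
lineat(cam('wrist','w18'),90,120,281)
E
```

```text
toolz world xy [-0.0314  0.0024] F [-0.   0.5  0.1]
now [619.2  51.3  24.4] [-3.110e+00  1.000e-03  1.468e+00] open 47.2 t 45.65
0.2 -0.6 6.4 0.003 42Traceback (most recent call last):
  File "<stdin>", line 4, in <module>
  File "h.py", line 49, in lineat
    L=np.array(L); k=np.polyfit(L[:,1],L[:,0],1); print('line x=%.4f y + %.2f ; at -43: %.2f'%(k[0],k[1],np.polyval(k,-43)),'res',np.std(L[:,0]-np.polyval(k,L[:,1])).round(2), 'yrange',L[:,1].min().round(),L[:,1].max().round())
                                ~^^^^^
IndexError: too many indices for array: array is 1-dimensional, but 2 were indexed
```

View pics/w18.png

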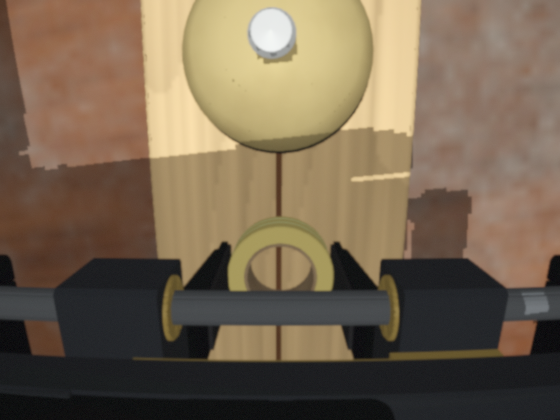

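>>> {"fn": "send_rows", "kwargs": {"plan": "0 -0.5 3 0 42; 0 -0.3 2.5 0 42; 0 0 1 0 42; 0 0 0 0 42; 0 0 0 0 42"}}

```text
t: 46.2
eef_pos: [618.2, 51.4, 17.9]
tcp_rot: [-3.111, 0.001, 1.468]
ft_force: [0.3, -0.5, -0.1]
opening: 0.494
```

```bash
python3 - <<'E'
from h import *
tilt()
rows([618.4,51.6,17.5],1.465,42,n=1)
E
```

```text
toolz world xy [-0.0308  0.0023] F [ 0.3 -0.5 -0.1]
now [618.2  51.4  17.9] [-3.111e+00  1.000e-03  1.468e+00] open 47.0 t 46.2
0.2 0.2 0.3 0.003 42
```

>>> {"fn": "send_rows", "kwargs": {"plan": "0 0 0.5 0 42; 0 0 0 0 42; 0 0 0 0 50; 0 0 0 0 53; 0 0 0 0 65; 0 0 0 0 80; 0 0 0 0 80; 0 0 0 0 80"}}

```text
t: 47.0
eef_pos: [618.4, 51.4, 17.8]
tcp_rot: [-3.111, 0.001, 1.468]
ft_force: [-0.5, -0.3, -0.2]
opening: 0.817
```

>>> {"fn": "send_rows", "kwargs": {"plan": "0 0 -5 0 80; 0 0 -15 0 80; 0 0 -20 0 80; 0 0 -30 0 80; 0 0 -30 0 80; 0 0 -30 0 80; 0 0 -20 0 80; 0 0 0 0 80"}}

```text
t: 47.8
eef_pos: [623.1, 51.1, 180.8]
tcp_rot: [-3.115, 0.001, 1.468]
ft_force: [0.3, 0.1, -0.6]
opening: 0.841
```

```bash
python3 - <<'E'
from h import *
tilt()
rows([490,-20,360],0,95)
E
```

```text
toolz world xy [-0.0268  0.0022] F [ 0.3  0.1 -0.6]
now [623.1  51.1 180.8] [-3.115e+00  1.000e-03  1.468e+00] open 80.0 t 47.8
-7.7 -11.8 -16.0 0.133 95; -9.2 -10.7 -16.0 0.133 95; -10.5 -9.4 -16.0 0.133 95; -11.7 -7.9 -16.0 0.133 95; -12.6 -6.3 -16.0 0.133 95; -13.3 -4.5 -16.0 0.133 95; -13.8 -2.7 -16.0 0.133 95; -14.1 -0.8 -16.0 0.133 95
-14.0 1.0 -16.0 0.133 95; -13.8 2.9 -16.0 0.133 95; -13.3 4.7 -16.0 0.133 95
```

>>> {"fn": "send_rows", "kwargs": {"plan": "-8 -12 -16 0.13 95; -9 -11 -16 0.13 95; -10 -9 -16 0.13 95; -12 -8 -16 0.13 95; -13 -6 -16 0.13 95; -13 -4 -16 0.13 95; -14 -3 -16 0.13 95; -14 -1 -16 0.13 95"}}

```text
t: 48.6
eef_pos: [520.1, -1.6, 312.3]
tcp_rot: [-3.126, 0.031, 0.39]
ft_force: [-0.5, -0.1, -0.4]
opening: 1.0
```

>>> {"fn": "send_rows", "kwargs": {"plan": "-14 1 -16 0.13 95; -14 3 -16 0.13 95; -13 5 -16 0.13 95; 0 0 0 0 95; 0 0 0 0 95; 0 0 0 0 95"}}

```text
t: 49.2
eef_pos: [480.9, -21.5, 362.6]
tcp_rot: [-3.139, 0.035, -0.013]
ft_force: [0.0, 0.8, 0.0]
opening: 0.999
```

```bash
python3 - <<'E'
from h import *
tilt()
p=cam('wrist','w20')
for t,x0,z0 in [('ink_tin_center',(608,-43),12),('glue_center',(598,-137),12),('tape_center',(618,52),12),('bell_center',(627,146),12),('jar',(786,-14),0)]:
    for r in regions_of(t,p)[:1]:
        x,e,b=fit(p,t,r['pixels'],x0,z0); print(t,round(r['confidence'],2),x.round(1),round(e,2),round(b,2))
p=cam('scene','c20'); cam('side','s20')
E
```

```text
toolz world xy [-0.0347  0.003 ] F [0.  0.8 0. ]
ink_tin_center 0.93 [603.6 -34.5] 7.02 5.52
glue_center 0.82 [ 597.8 -137.5] 0.56 -0.44
tape_center 0.84 [619.1  51.3] 0.56 0.31
bell_center 0.67 [628.5 147.6] 0.69 -0.47
```

View pics/w20.png

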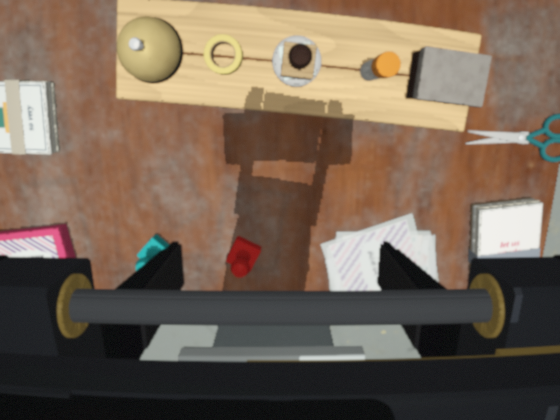

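View pics/s20.png

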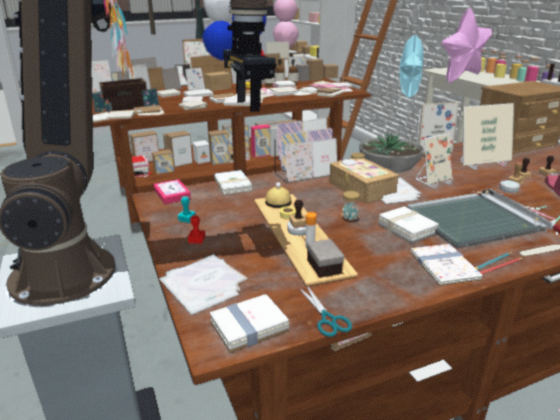

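View pics/c20.png

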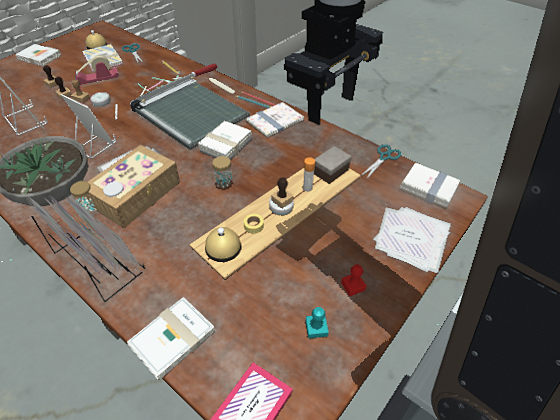

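All placed: tape (222,54), tin and stamp (298,60), glue (385,66), box and bell at the ends. The tin fit is off because the stamp hides part of the tin, so I'll check it with an overlay.

```bash
python3 - <<'E'
from h import *
p=cam('wrist'); im=p['image']; u0,v0,k=190,20,3.3
o=cv2.resize(im[20:110,190:430],None,fx=k,fy=k,interpolation=cv2.INTER_CUBIC)
C=np.array([608.4,-42.8]); th=.1045; yv=np.array([np.sin(th),np.cos(th)]); xv=np.array([np.cos(th),-np.sin(th)])
def d(P,col):
    q=((np.array([proj(p,x) for x in P])-[u0,v0]+.5)*k).astype(int); cv2.polylines(o,[q.reshape(-1,1,2)],True,col,1)
a=np.linspace(0,2*np.pi,60); circ=lambda c,r,z:[[*(c+r*np.array([np.cos(t),np.sin(t)])),z] for t in a]
d(circ(C,31,32),(255,0,0)); d([[*(C+20*i*xv+20*j*yv),54] for i,j in((1,1),(1,-1),(-1,-1),(-1,1))],(0,255,0))
d(circ(C+95*yv,24,31),(255,0,0)); d(circ(C-95*yv,13,108),(255,0,0))
cv2.imwrite('pics/ov.png',cv2.cvtColor(o,cv2.COLOR_RGB2BGR)); print(o.shape)
E
```

```text
(297, 792, 3)
```

View pics/ov.png

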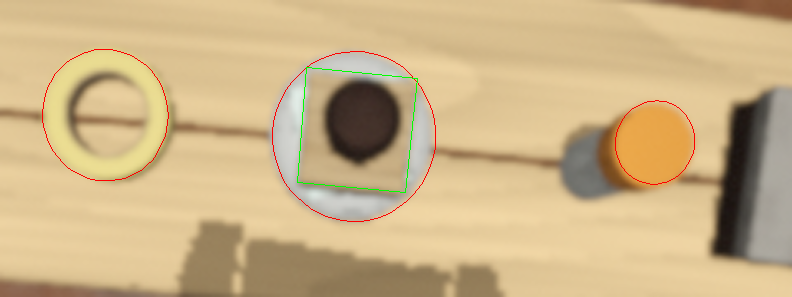

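Everything matches the predicted outlines to within about 1 mm, and the gripper is clear. Handing in.

```bash
python3 - <<'E'
from h import *
print(job_done()); print(env.state()['t'])
E
```

```text
the job is handed in; nothing more can be done
None
the job is handed in; nothing more can be done
```

The stamping station is set out as asked, and I handed the job in at about 50 s with the gripper open and clear.

- **Order:** I placed the ink tin at the middle of the dark line, then the wooden stamp on its lid. The glue stick followed, halfway to the gift box, and then the tape, flat, halfway to the bell.
- **Last checks:** In the final overhead picture all four pieces matched their ideal outlines to about 1 mm. The glue stick measured (597.8, -137.5) mm against an ideal of (598.5, -137.3). The tape measured (619.1, 51.3) mm against (618.3, 51.7). The stamp and glue stick stood upright.
- **Things to leave alone:** The jar, envelopes, scissors and the red and turquoise stamps looked undisturbed in the pictures. I did not measure their positions at the end, and the robot never went for any of them.
- **One check disagreed:** The last automatic fit of the tin was several millimetres off and fitted badly, because the stamp hides part of the tin. An earlier clean fit before the stamp went on, and the final outline overlay, both showed the tin centred, so I left it where it was.

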